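# Unload the leak-test manifold onto the marking rack

### The arm

A 6-joint arm with a two-finger parallel gripper is mounted at the origin on the work surface. World frame = base frame: x ahead of the robot, y to its left, z up, the work surface at z = 0. Lengths are in mm, angles in rad, forces in N, time in s.
With the tool pointing down it reaches from about 275 to 1000 mm from the base axis. Payload 8.4 kg.
Tool frame: the origin (TCP) lies between the finger pads; the fingertips stand r.nose_length ahead of it and the grasp point (between the pads) lies 8 mm behind it (r.nose_length is the distance from the TCP to the fingertips, in mm); y points along the fingers, x is the direction in which the jaws open and shut, and the axes are right-handed (so a half turn about y gives the same grasp; the last joint's range is limited). The gripper opens to 85 mm and grips with 20 to 120 N. Pads are 22 mm wide; open, the fingers measure 114 mm over their backs; the gripper's body (76 mm by 85 mm) begins 54 mm behind the grasp point. The pads swing forward as they close: fully open they stand 13 mm farther back than shut.
Start: joints at [-1.28, 0.353, 1.633, -0, 1.155, -0.002], TCP at [180.395, -598.403, 242.281] pointing down, gripper open.
Joint ranges: [-2.63, 2.63], [-0.92, 2.1], [0.06, 2.66], [-1.3, 4.44], [0, 2.69], [-3.02, 3.02]. Speed limits (rad/s): [2.22, 2.22, 2.79, 3.14, 3.14, 3.14].

### API

Orientations are given as [roll, pitch, yaw] about the fixed x, y, z axes, in that order (R = Rz(yaw) Ry(pitch) Rx(roll)).
In Python, from rig import r, cams, order gives the robot as it stands. The module is installed in compiled form; this text tells all that it offers.
- The arm moves only by the shell command python3 -m crank 'ROWS' [FORCE]. ROWS is JSON, a list of rows, each a list of 7 numbers: the turn, a rotation vector about the tool's x, y, z in degrees, then the shift along the tool's x, y, z in cm, then the opening, from -1 (shut) to 1 (fully open). A call has exactly 10 rows; each row shifts and turns the pose as measured when the row begins, along the tool's axes as they then stand; what a row does not reach is not made up. A row lasts 1/12 s, in which the tool goes at most 41.7 mm and 7.16 degrees, less where a joint would pass 70% of its speed; a pose out of reach is approached as far as the arm can. A call with a gripper value outside its range is refused whole. The fingers move at their own pace and stop on an object; FORCE is the grip in N (left out, the last holds). Time passes only in rows, so rows that do not move let the fingers close, or fill a call up. It gives the time, the measured TCP pose, the force and the opening at its end, in the units of the state.
- r.sense(): the state, without advancing time (a new reading comes with each control period).
- cams.grab_frame(name): name is "scene" or "top" or "wrist"; returns the picture (480x640x3 uint8, blue, green, red); there is no depth.
- cams.camera_info(name): a dict with "intrinsics" (3x3 intrinsics, pixels), "k1" (the pictures are not rectified: a ray, as slopes to the right and down, at radius r is drawn at 1 + k1 r^2 times it, then the intrinsics apply), "view" (4x4, takes a point from world to camera coordinates); the wrist camera has in their place "hand_eye" (4x4, takes a point from camera to tool coordinates, whose origin is the TCP and whose axes are the tool frame's). Camera axes: x right, y up, looking along -z (the intrinsics and any distortion apply to the point x, -y, -z); pixel columns grow to the right and rows downward; lengths in mm; the calibration is good to about 2 mm. A picture is of the moment at which its call begins: read the wrist's pose just before it. camera_info takes no time and is no camera call.
- order.sign_off(): hands the job in, once; it reports no verdict.
The state is a dict: "clock": time; "qpos": joint angles; "qvel": joint speeds; "joint_efforts": joint torques, N m; "eef_pos": TCP position; "tcp_rot": TCP orientation; "contact_force": force on the tool from outside, world axes, zero at the start; "wrist_torque": the same for the moment, N m; "opening": opening from 0.0 (shut) to 1.0 (fully open).
Only numpy, scipy, OpenCV 4.12 (cv2) and the standard library are available. Lean on these libraries where they do the work, as an engineer would, in place of code of your own. Each camera call takes 0.05 s, during which the arm holds its last target.

### The job

Throw the test-air lever fully over to off, away from the robot, then take every tube out of the push-fit manifold: hold its collet ring pressed down while you draw the tube straight up, never wrenching it against a fitting that still grips. Lay each tube along a sloping rest of its own on the marking rack, any rest and either end down, nested on the rails with its lower end at the stop; when all of them lie there and are let go, press the green button fully to start the marking and let it come up again. Leave the other things on the bench where they are.

Things in the scene. Friction and masses are not known exactly. Their poses are not given: they have to be found in the camera images.
- manifold: Leak-test manifold, fixed: aluminium bar 64 x 260 x 48 mm high, origin at the centre of its underside, z up; place and yaw vary. Five push-fit ports, port k at x = 0, y = (k - 2) * 46 mm. Each has a grey collet ring, 38 mm outside and 22 mm inside diameter, 6 mm thick, its top 64 mm above the bench when up; the tube stands in the middle of the ring.
- collet0 (a joint): How far the collet ring of port 0 is pressed down, m: 0 up, 0.009 at its stop. Two pawls under the ring hold the tube by its bead; they draw back as the ring goes down and return as it comes up.
- collet1 (a joint): How far the collet ring of port 1 is pressed down, m: 0 up, 0.009 at its stop. Spring: 3 N to start, 7.5 N at the stop; the ring springs back when let go.
- collet2 (a joint): How far the collet ring of port 2 is pressed down, m: 0 up, 0.009 at its stop. From about 0.005 down the tube is free to be drawn; press nearly to the stop.
- collet3 (a joint): How far the collet ring of port 3 is pressed down, m: 0 up, 0.009 at its stop. Once the tube has risen 3 mm with the ring down, the ring may follow the fingertips up as they draw it.
- collet4 (a joint): How far the collet ring of port 4 is pressed down, m: 0 up, 0.009 at its stop. A tube pulled with the ring up stays locked. All ports are alike.
- tube0: Tube 0; None if absent in this run, its port then empty. Rigid steel tube, 84 mm long, 12 mm diameter, 60 g, with a hex bead 18 mm across flats and 5 mm thick, 14 to 19 mm from one end. Origin at its middle, on the axis; z along the tube, away from the bead end. It starts in port 0.
- tube1: Tube 1; None if absent in this run, its port then empty. As tube0. It starts upright in port 1, bead end down, origin 62 mm above the bench.
- tube2: Tube 2; None if absent in this run, its port then empty. As tube0. It starts in port 2; 40 mm of tube stand out above the raised ring (49 mm with the ring at its stop).
- tube3: Tube 3; None if absent in this run, its port then empty. As tube0. It starts in port 3, with about 1 mm of play.
- tube4: Tube 4; None if absent in this run, its port then empty. As tube0. It starts in port 4.
- rest0: Rest 0 of the fixed marking rack. Origin: where the middle of a properly laid tube lies, on its axis, 125 mm above the bench; x down the slope along the tube, y level across, z square to the slope, up. The tube nests between two rail edges, 36 mm long (x -18 to 18 mm), 7 mm apart inside, 10 mm over all, tops 4.9 mm below the axis, so fingers can straddle them.
- rest1: Rest 1 of the fixed marking rack. As rest0. Four rests stand side by side along their y, 70 mm apart, each on an upright blade 10 mm thick on a base plate; they slope 55 degrees down, roughly away from the robot. At the foot of each a stop plate 30 mm wide crosses at x = 42 mm (z -27 to 7 mm), with cheeks 24 mm apart from x = 30 to 42 mm; a tube let go just above it may slide down to it.
- rest2: Rest 2 of the fixed marking rack. As rest0. Whichever end the bead is, it hangs clear beyond the rails.
- rest3: Rest 3 of the fixed marking rack. As rest0. The rack's place and yaw vary; rack and manifold may change sides. About 30 mm are free on each side of a rail between neighbouring rests.
- mark_button_top (a point): Centre of the top of the round green button (32 mm diameter, 82 mm above the bench when up) in the middle of a loose grey push-button box (82 x 82 x 60 mm, 0.9 kg) on the bench beyond the manifold and the rack; it can get shifted. z up; press straight down. A fixed 68 mm pillar stands to its right.
- air_lever (a joint): Test-air lever, a hinge, rad: 0 on, leaning towards the robot; 1.0 off, at its stop, leaning away from the robot. Axis level along y, 22 mm above the bench, 80 mm below the ball; moves with light friction (about 1 N at the ball) and stays where it is left.
- air_lever_tip (a point): Centre of the black 26 mm ball on top of the lever, about 92 mm above the bench; the lever's fixed grey block, 70 x 50 x 25 mm, stands between manifold and rack. Push or lead the ball over away from the robot, 77 mm in all; the point's x axis, levelled, points the way it swings.
- mark_button (a joint): Travel of the button, m: 0 up, 0.006 fully down; about 5 N; springs back.
- caliper: Bystander: caliper, 150 mm long, lying flat near the robot. Leave alone.
- screwdriver: Bystander: screwdriver lying near the robot. Leave alone.
- spray: Bystander: plastic bottle, 52 mm across, 130 mm high, at the near left. Leave alone.
- tape_roll: Bystander: cardboard tape roll, 80 mm across, 24 mm high, at the far left. Leave alone.
- mouse: Bystander: black computer mouse 100 x 60 x 30 mm, at the far right. Leave alone.
Things that resemble listed ones, but are neither listed nor needed, are in the scene too. There is more than one size of the part that bears air_lever; the job needs the middle-sized. Of the things that look like the part that bears mark_button_top, the larger one is meant.

How it is judged (in metres and radians):
On the way, in this order (a step that is already met when the one before it is completed fails the run):
1. the air lever is off while every tube is still in its port (value of joint air_lever above 0.85 rad and distance of each of tube0, tube1, tube2, tube3, tube4 from where it was at the start of the episode below 0.012 m), for 0.1 s.
2. every tube lies on a rest of the rack, let go and still (((distance between tube0 and rest0 below 0.012 m and angle between the z axis of tube0 and the x axis of rest0, either way round below 0.17 rad) or (distance between tube0 and rest1 below 0.012 m and angle between the z axis of tube0 and the x axis of rest1, either way round below 0.17 rad) or (distance between tube0 and rest2 below 0.012 m and angle between the z axis of tube0 and the x axis of rest2, either way round below 0.17 rad) or (distance between tube0 and rest3 below 0.012 m and angle between the z axis of tube0 and the x axis of rest3, either way round below 0.17 rad)) and linear speed of each of tube0, tube1, tube2, tube3, tube4 below 0.03 m/s and ((distance between tube1 and rest0 below 0.012 m and angle between the z axis of tube1 and the x axis of rest0, either way round below 0.17 rad) or (distance between tube1 and rest1 below 0.012 m and angle between the z axis of tube1 and the x axis of rest1, either way round below 0.17 rad) or (distance between tube1 and rest2 below 0.012 m and angle between the z axis of tube1 and the x axis of rest2, either way round below 0.17 rad) or (distance between tube1 and rest3 below 0.012 m and angle between the z axis of tube1 and the x axis of rest3, either way round below 0.17 rad)) and ((distance between tube2 and rest0 below 0.012 m and angle between the z axis of tube2 and the x axis of rest0, either way round below 0.17 rad) or (distance between tube2 and rest1 below 0.012 m and angle between the z axis of tube2 and the x axis of rest1, either way round below 0.17 rad) or (distance between tube2 and rest2 below 0.012 m and angle between the z axis of tube2 and the x axis of rest2, either way round below 0.17 rad) or (distance between tube2 and rest3 below 0.012 m and angle between the z axis of tube2 and the x axis of rest3, either way round below 0.17 rad)) and ((distance between tube3 and rest0 below 0.012 m and angle between the z axis of tube3 and the x axis of rest0, either way round below 0.17 rad) or (distance between tube3 and rest1 below 0.012 m and angle between the z axis of tube3 and the x axis of rest1, either way round below 0.17 rad) or (distance between tube3 and rest2 below 0.012 m and angle between the z axis of tube3 and the x axis of rest2, either way round below 0.17 rad) or (distance between tube3 and rest3 below 0.012 m and angle between the z axis of tube3 and the x axis of rest3, either way round below 0.17 rad)) and ((distance between tube4 and rest0 below 0.012 m and angle between the z axis of tube4 and the x axis of rest0, either way round below 0.17 rad) or (distance between tube4 and rest1 below 0.012 m and angle between the z axis of tube4 and the x axis of rest1, either way round below 0.17 rad) or (distance between tube4 and rest2 below 0.012 m and angle between the z axis of tube4 and the x axis of rest2, either way round below 0.17 rad) or (distance between tube4 and rest3 below 0.012 m and angle between the z axis of tube4 and the x axis of rest3, either way round below 0.17 rad)) and contact force between the fingers and tube0 below 0.2 N and contact force between the fingers and tube1 below 0.2 N and contact force between the fingers and tube2 below 0.2 N and contact force between the fingers and tube3 below 0.2 N and contact force between the fingers and tube4 below 0.2 N), for 0.2 s.
3. with all tubes on the rack, the button is pressed fully (((distance between tube0 and rest0 below 0.012 m and angle between the z axis of tube0 and the x axis of rest0, either way round below 0.17 rad) or (distance between tube0 and rest1 below 0.012 m and angle between the z axis of tube0 and the x axis of rest1, either way round below 0.17 rad) or (distance between tube0 and rest2 below 0.012 m and angle between the z axis of tube0 and the x axis of rest2, either way round below 0.17 rad) or (distance between tube0 and rest3 below 0.012 m and angle between the z axis of tube0 and the x axis of rest3, either way round below 0.17 rad)) and linear speed of each of tube0, tube1, tube2, tube3, tube4 below 0.03 m/s and ((distance between tube1 and rest0 below 0.012 m and angle between the z axis of tube1 and the x axis of rest0, either way round below 0.17 rad) or (distance between tube1 and rest1 below 0.012 m and angle between the z axis of tube1 and the x axis of rest1, either way round below 0.17 rad) or (distance between tube1 and rest2 below 0.012 m and angle between the z axis of tube1 and the x axis of rest2, either way round below 0.17 rad) or (distance between tube1 and rest3 below 0.012 m and angle between the z axis of tube1 and the x axis of rest3, either way round below 0.17 rad)) and ((distance between tube2 and rest0 below 0.012 m and angle between the z axis of tube2 and the x axis of rest0, either way round below 0.17 rad) or (distance between tube2 and rest1 below 0.012 m and angle between the z axis of tube2 and the x axis of rest1, either way round below 0.17 rad) or (distance between tube2 and rest2 below 0.012 m and angle between the z axis of tube2 and the x axis of rest2, either way round below 0.17 rad) or (distance between tube2 and rest3 below 0.012 m and angle between the z axis of tube2 and the x axis of rest3, either way round below 0.17 rad)) and ((distance between tube3 and rest0 below 0.012 m and angle between the z axis of tube3 and the x axis of rest0, either way round below 0.17 rad) or (distance between tube3 and rest1 below 0.012 m and angle between the z axis of tube3 and the x axis of rest1, either way round below 0.17 rad) or (distance between tube3 and rest2 below 0.012 m and angle between the z axis of tube3 and the x axis of rest2, either way round below 0.17 rad) or (distance between tube3 and rest3 below 0.012 m and angle between the z axis of tube3 and the x axis of rest3, either way round below 0.17 rad)) and ((distance between tube4 and rest0 below 0.012 m and angle between the z axis of tube4 and the x axis of rest0, either way round below 0.17 rad) or (distance between tube4 and rest1 below 0.012 m and angle between the z axis of tube4 and the x axis of rest1, either way round below 0.17 rad) or (distance between tube4 and rest2 below 0.012 m and angle between the z axis of tube4 and the x axis of rest2, either way round below 0.17 rad) or (distance between tube4 and rest3 below 0.012 m and angle between the z axis of tube4 and the x axis of rest3, either way round below 0.17 rad)) and value of joint mark_button above 0.0045 m), for 0.05 s.
At the end, for the whole second after the job is handed in: Every tube present lies on a rest of the rack: its middle within 12 mm of the rest's origin, its axis within 0.17 rad of the slope, still (under 0.03 m/s) and let go; the air lever is off (beyond 0.85 rad), the button is up again (under 2 mm) and its box stands level (0.15 rad) (all of step 2 and value of joint air_lever above 0.85 rad and value of joint mark_button below 0.002 m and angle between mark_button_top's own z axis and vertical below 0.15 rad); the robot touches nothing.
It fails at once if a tube is wrenched or jammed against the manifold (over 60 N) (contact force between any of tube0, tube1, tube2, tube3, tube4 and manifold above 60 N).
It fails at once if a bystander is pushed more than 5 cm from its place (distance of any of caliper, screwdriver, spray, tape_roll, mouse from where it was at the start of the episode above 0.05 m).
Of tube0, tube1, tube2, tube3, tube4 only 3 to 4 are there at a start; the rules pass over those that are not, and their reading is None.
At some moment in a run one of button_box may be knocked a few centimetres aside while the robot is not near it.
Once in a run the grip may slacken for a moment while it holds something.
It also fails if it takes over 210 s, if anything falls off the work surface, if the arm or the gripper's body presses on something with over 40 N, if the wrist force passes 120 N, or if a joint passes its speed limit or range.

## Working session

There is one attempt and no reset: what is moved stays moved. The work goes in short steps, Python scripts to look and compute and a shell command to move; the robot and the scene stay as the last step left them, time stands still between calls to the robot, and variables do not carry over. Pictures are saved under pics/ and viewed, and the job is handed in when it is done.

```bash
mkdir -p pics
python3 - <<'E'
from rig import r,cams,order
import cv2
print(r.sense()); print(r.nose_length)
for n in ["scene","top","wrist"]:
    print(n,cams.camera_info(n)); cv2.imwrite(f"pics/a_{n}.png",cams.grab_frame(n))
E
```

```text
{'clock': 0.0, 'qpos': array([-1.28042728e+00,  3.53649359e-01,  1.63417464e+00,  8.90833556e-06,
        1.15523410e+00, -2.38130289e-03]), 'qvel': array([ 0.00065753, -0.0008499 ,  0.00148813, -0.00016736, -0.00125269,
       -0.00119188]), 'joint_efforts': array([-1.36709616e-03, -6.05259705e+01, -3.42067730e+01, -2.67468822e-04,
        9.38606390e-03, -1.65196019e-05]), 'eef_pos': array([ 180.23843034, -597.92924346,  241.54360553]), 'tcp_rot': array([-1.57078469e+00,  1.46541572e-03, -1.27804957e+00]), 'contact_force': array([-0.2160697 ,  0.03774672, -0.08832871]), 'wrist_torque': array([0.00845521, 0.04875722, 0.04138652]), 'opening': 0.9980620784236024}
11.0
scene {'intrinsics': array([[530.7576014 ,   0.        , 313.89861756],
       [  0.        , 530.7576014 , 230.01314582],
       [  0.        ,   0.        ,   1.        ]]), 'k1': -0.13805785032395548, 'view': array([[-7.47468172e-01,  6.64244119e-01,  8.43099634e-03,
         4.11284581e+02],
       [-5.45242072e-01, -6.20707373e-01,  5.63412318e-01,
         2.47239786e+02],
       [ 3.79476500e-01,  4.16535841e-01, 
[... 539 characters left out ...]
1191570e-03,  9.98581690e-01,
        -1.26285502e+03],
       [ 0.00000000e+00,  0.00000000e+00,  0.00000000e+00,
         1.00000000e+00]])}
wrist {'intrinsics': array([[430.8312522 ,   0.        , 317.02481967],
       [  0.        , 430.8312522 , 243.15016331],
       [  0.        ,   0.        ,   1.        ]]), 'k1': -0.03159796506244749, 'hand_eye': array([[ 9.99999985e-01,  1.11570398e-04,  1.35165103e-04,
        -7.82122450e-01],
       [ 9.36741997e-05,  3.11575322e-01, -9.50221453e-01,
        -1.33156492e+02],
       [-1.48130696e-04,  9.50221451e-01,  3.11575307e-01,
         7.96920311e+01],
       [ 0.00000000e+00,  0.00000000e+00,  0.00000000e+00,
         1.00000000e+00]])}
```

View pics.

View pics/a_scene.png

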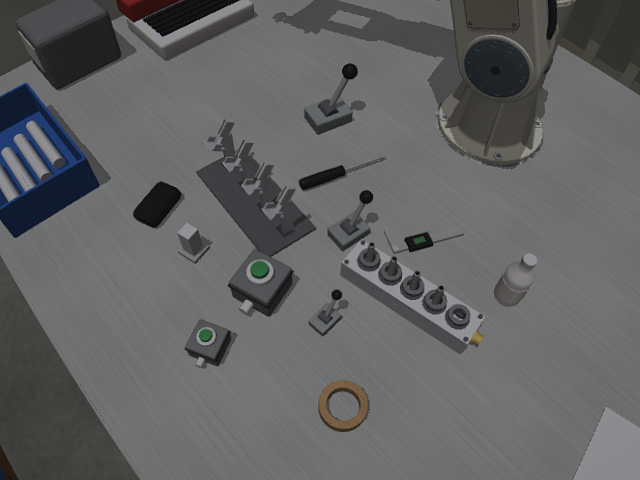

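View pics/a_top.png

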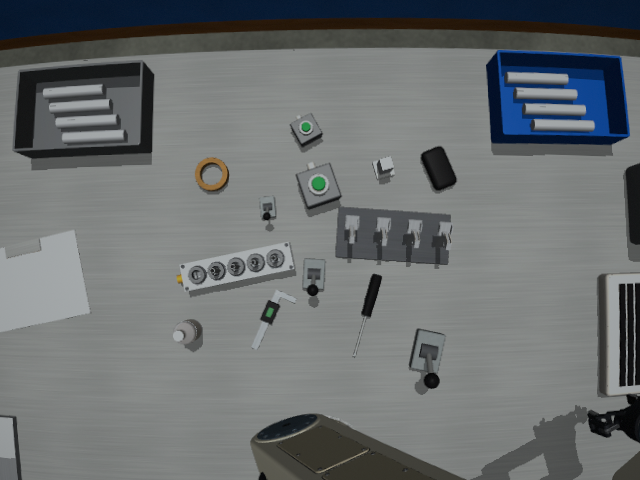

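View pics/a_wrist.png

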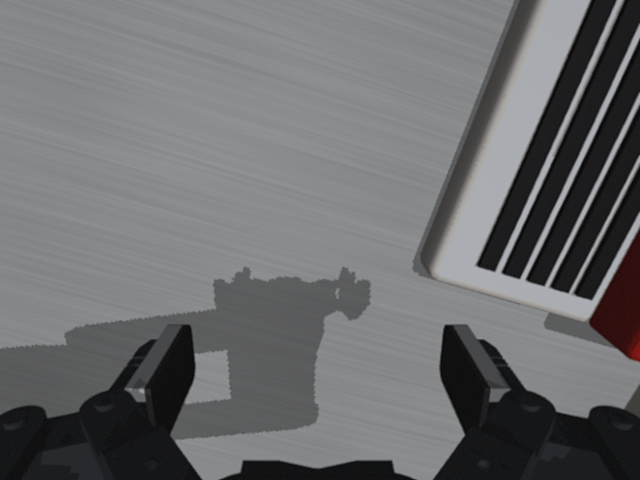

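```bash
cat > h.py <<'E'
import numpy as np, cv2
from rig import r,cams
from scipy.spatial.transform import Rotation as Rot
def pose():
    s=r.sense(); R=Rot.from_euler('xyz',s['tcp_rot']).as_matrix(); return s,np.array(s['eef_pos']),R
def cam(name,wp=None):
    i=cams.camera_info(name)
    if name=='wrist':
        p,R=wp; T=np.eye(4);T[:3,:3]=R;T[:3,3]=p
        c2w=T@i['hand_eye']
    else: c2w=np.linalg.inv(i['view'])
    return i['intrinsics'],i['k1'],c2w
def ray(c,u,v):
    K,k1,M=c
    d=np.array([k1,0,0,0,0.]);
    q=cv2.undistortPointsIter(np.array([[[u,v]]],float),K,d,None,None,(3,100,1e-12))[0,0]
    w=M[:3,:3]@np.array([q[0],-q[1],-1.]); return M[:3,3],w/np.linalg.norm(w)
def onz(c,u,v,z):
    o,w=ray(c,u,v); return o+w*(z-o[2])/w[2]
def proj(c,P):
    K,k1,M=c; V=np.linalg.inv(M); q=V[:3,:3]@np.asarray(P,float)+V[:3,3]
    x,y=q[0]/-q[2],-q[1]/-q[2]; f=1+k1*(x*x+y*y)
    return np.array([K[0,0]*x*f+K[0,2],K[1,1]*y*f+K[1,2]])
def tri(rs):
    A=np.zeros((3,3));b=np.zeros(3)
    for o,w in rs:
        P=np.eye(3)-np.outer(w,w);A+=P;b+=P@o
    x=np.linalg.solve(A,b); return x,[np.linalg.norm((np.eye(3)-np.outer(w,w))@(x-o)) for o,w in rs]
def save(im,name,x0=0,y0=0,x1=640,y1=480,s=1):
    cv2.imwrite('pics/'+name+'.png',cv2.resize(im[y0:y1,x0:x1],None,fx=s,fy=s,interpolation=cv2.INTER_CUBIC))
E
python3 - <<'E'
import cv2
from h import *
t=cv2.imread('pics/a_top.png');s=cv2.imread('pics/a_scene.png')
save(t,'b1',170,230,335,340,4.8)
save(t,'b2',290,150,460,275,4.7)
save(s,'b3',320,180,490,360,3.3)
save(s,'b4',180,110,330,320,2.8)
E
```

```text
(no output)
```

View pics/b1.png

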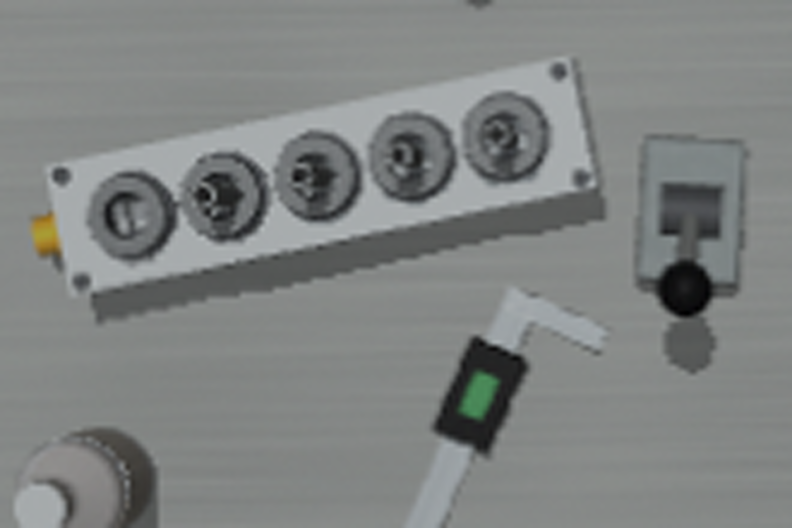

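View pics/b2.png

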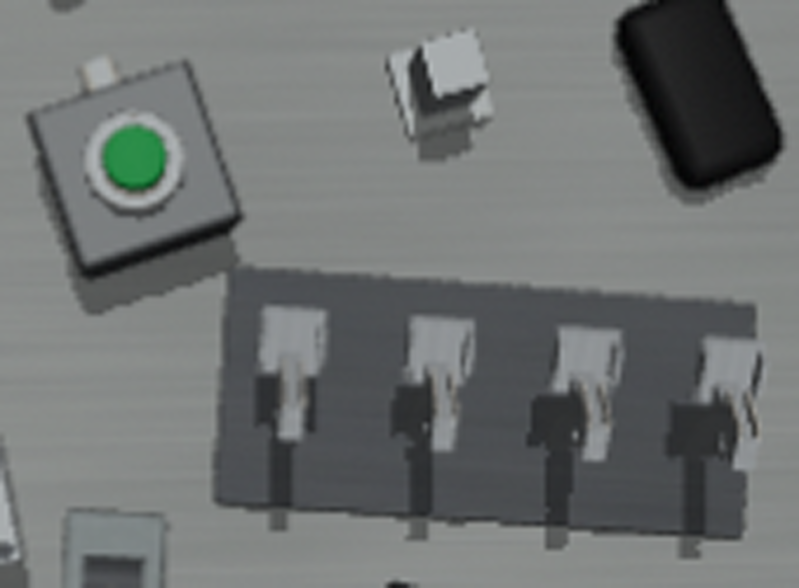

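View pics/b3.png

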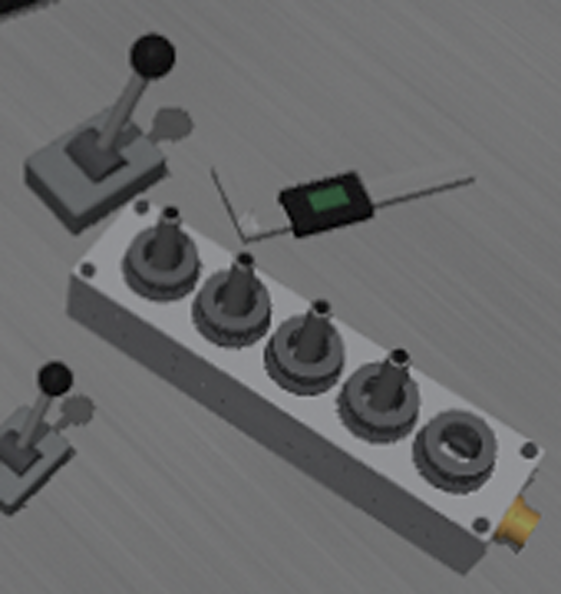

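View pics/b4.png

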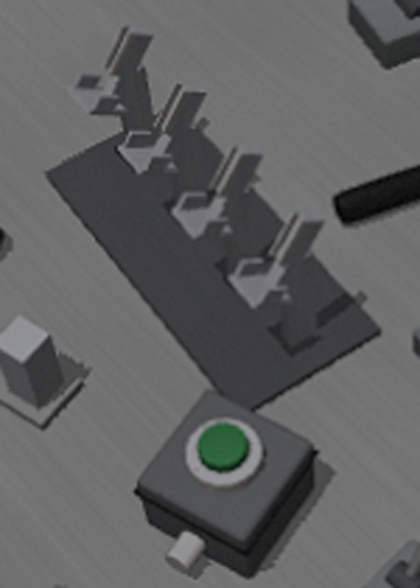

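Run:
```python
from h import *
np.set_printoptions(precision=1,suppress=True)
T=cam('top');S=cam('scene')
t=lambda x,y:(x/4.8+170,y/4.8+230)
s=lambda x,y:(x/3.3+320,y/3.3+180)
ring=[(130,215),(224,196),(318,175),(411,156),(506,136)]
P=np.array([onz(T,*t(*p),64) for p in ring]);print(P)
srg=[(455,447),(379,398),(305,348),(233,303),(162,258)]
for p in srg: print('sc ring',onz(S,*s(*p),64))
for p in [(400,356),(321,307),(246,260),(171,213)]: print('tubetop',onz(S,*s(*p),104))
print('corners',[onz(T,*t(*p),48) for p in [(61,175),(558,71),(582,178),(82,282)]])
print('ball',tri([ray(T,*t(685,288)),ray(S,*s(153,56))]))
tb=lambda x,y:(x/4.7+290,y/4.7+150)
sb=lambda x,y:(x/2.8+180,y/2.8+110)
print('btn',tri([ray(T,*tb(135,158)),ray(S,*sb(223,446))]), onz(T,*tb(135,158),82), onz(S,*sb(223,446),82))
# rail upper ends
tu=[(290,437),(443,447),(594,457),(744,466)]
su=[(312,220),(250,155),(194,92),(138,36)]
for a,b in zip(tu,su): print('rail top',tri([ray(T,*tb(*a)),ray(S,*sb(*b))]),onz(T,*tb(*a),136.9))
print('base',[onz(T,*tb(*a),6) for a in [(232,268),(756,302),(742,538),(215,502)]])
print('stop lower edges',[onz(T,*tb(*a),80) for a in [(293,307),(443,317),(592,327),(733,338)]])
```

```text
[[467.5 269.5  64. ]
 [475.9 224.1  64. ]
 [485.1 179.   64. ]
 [493.4 134.7  64. ]
 [502.1  89.6  64. ]]
sc ring [470.9 273.9  64. ]
sc ring [479.2 229.   64. ]
sc ring [486.4 183.4  64. ]
sc ring [495.2 139.3  64. ]
sc ring [503.8  94.5  64. ]
tubetop [474.9 228.6 104. ]
tubetop [483.8 183.1 104. ]
tubetop [492.3 138.6 104. ]
tubetop [500.9  92.9 104. ]
corners [array([487.2, 306.8,  48. ]), array([533.1,  65.6,  48. ]), array([481.8,  54.9,  48. ]), array([435.5, 297. ,  48. ])]
ball (array([429.3,   7. ,  93.2]), [np.float64(1.3043958082243976), np.float64(1.3043958082243534)])
btn (array([668. , -10.7,  75.8]), [np.float64(1.0291078971542404), np.float64(1.0291078971540895)]) [667.8 -11.4  82. ] [669.2  -6.9  82. ]
rail top (array([531.9, -81.3, 119. ]), [np.float64(1.3177868137208786), np.float64(1.3177868137208346)]) [530.  -79.3 136.9]
rail top (array([ 526.2, -152.1,  117.5]), [np.float64(1.465963318368909), np.float64(1.4659633183688603)]) [ 524.2 -148.8  136.9]
rail top (array([ 520.1, -221.8,  119.1]), [np.float64(1.2344459359961752), np.float64(1.2344459359962567)]) [ 518.4 -217.8  136.9]
rail top (array([ 515.2, -293. ,  117.7]), [np.float64(2.0289809293975343), np.float64(2.028980929397773)]) [ 513.  -287.   136.9]
base [array([623. , -59.6,   6. ]), array([ 601.5, -327.4,    6. ]), array([ 481.2, -316.4,    6. ]), array([504.6, -48.7,   6. ])]
stop lower edges [array([595. , -85.5,  80. ]), array([ 589. , -157.2,   80. ]), array([ 583.1, -228.8,   80. ]), array([ 576.7, -297.3,   80. ])]
```

```bash
python3 -m crank '[[0,-7,0,0,0,0,-1],[0,-7,0,0,0,0,-1],[0,-7,0,0,0,0,-1],[0,-7,0,0,0,0,-1],[0,-7,0,0,0,0,-1],[0,-7,0,0,0,0,-1],[0,-7,0,0,0,0,-1],[0,-7,0,0,0,0,-1],[0,-7,0,0,0,0,-1],[0,-7,0,0,0,0,-1]]' 40
```

```text
clock: 0.98
eef_pos: [179.7, -596.0, 238.4]
tcp_rot: [-1.564, 0.002, -0.029]
contact_force: [-0.0, -0.0, 0.0]
opening: -0.001
```

```bash
cat >> h.py <<'E'
def to(P,R2=None):
    s,p,R=pose(); d=R.T@(np.asarray(P,float)-p)/10
    print('now',p.round(1),s['tcp_rot'].round(3),'F',s['contact_force'].round(1),'op',round(s['opening'],3))
    print('shift cm in tool axes now',d.round(2))
    if R2 is not None:
        rv=Rot.from_matrix(R.T@R2).as_rotvec(degrees=True); print('turn deg',rv.round(2),'| shift in target axes',(R2.T@(np.asarray(P,float)-p)/10).round(2))
def down(yaw): return Rot.from_euler('xyz',[-np.pi/2,0,yaw]).as_matrix()
E
python3 -m crank '[[0,-1,0,1.2,0,4,-1],[0,0,0,1.3,0,4,-1],[0,0,0,1.3,0,4,-1],[0,0,0,1.3,0,4,-1],[0,0,0,1.3,0,4,-1],[0,0,0,1.3,0,4,-1],[0,0,0,1.3,0,4,-1],[0,0,0,1.3,0,4,-1],[0,0,0,1.3,0,4,-1],[0,0,0,1.3,0,4,-1]]'
python3 -c "
from h import *
to([385,7,180],down(0))"
```

```text
clock: 1.82
eef_pos: [306.2, -201.7, 237.0]
tcp_rot: [-1.565, 0.002, -0.011]
contact_force: [1.3, -0.4, 0.1]
opening: 0.002
now [ 306.2 -201.7  237. ] [-1.565  0.002 -0.011] F [ 1.3 -0.4  0.1] op 0.002
shift cm in tool axes now [ 7.66  5.81 20.92]
turn deg [-0.34 -0.65 -0.13] | shift in target axes [ 7.88  5.7  20.87]
```

```bash
python3 -m crank '[[0,0,0,1.2,0,3.5,-1],[0,0,0,1.2,0,3.5,-1],[0,0,0,1.2,0,3.5,-1],[0,0,0,1.2,0,3.5,-1],[0,0,0,1.2,1,3.5,-1],[0,0,0,0,1,2.3,-1],[0,0,0,0,1,0.5,-1],[0,0,0,0,1,0,-1],[0,0,0,0,0,0,-1],[0,0,0,0,0,0,-1]]'
python3 - <<'E'
from h import *
to([385,7,95],down(0))
cv2.imwrite('pics/c1.png',cams.grab_frame('wrist'))
E
```

```text
clock: 2.65
eef_pos: [370.7, 19.2, 198.5]
tcp_rot: [-1.564, -0.005, -0.003]
contact_force: [-0.1, -0.0, 0.9]
opening: 0.0
now [370.7  19.2 198.5] [-1.564 -0.005 -0.003] F [-0.1 -0.   0.9] op 0.0
shift cm in tool axes now [ 1.39 10.35 -1.29]
turn deg [-0.41 -0.19  0.27] | shift in target axes [ 1.43 10.35 -1.22]
```

View pics/c1.png

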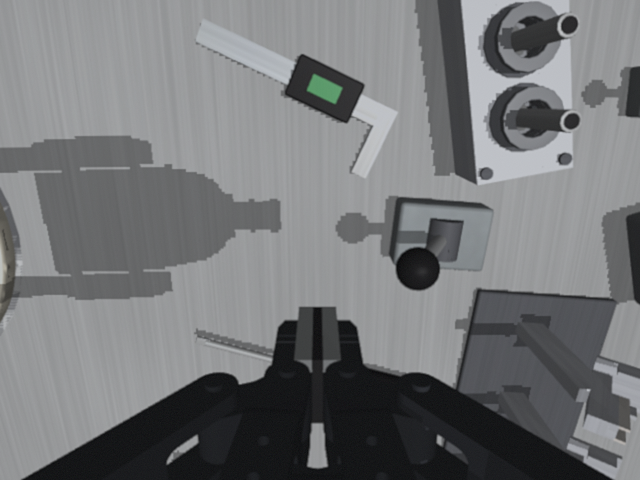

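Run:
```python
from h import *
np.set_printoptions(precision=1,suppress=True)
s,p,R=pose(); W=cam('wrist',(p,R))
print('ball',onz(W,418,268,92))
for q in [(530,118),(523,38)]: print('ring',onz(W,*q,64))
for q in [(571,121),(569,24)]: print('tubetop',onz(W,*q,104))
```

```text
ball [430.9   5.8  92. ]
ring [499.9  91.7  64. ]
ring [489.8 136.3  64. ]
tubetop [502.4  91.4 104. ]
tubetop [493.9 137.3 104. ]
```

```bash
python3 -m crank '[[0,0,0,0,2,-0.5,-1],[0,0,0,0,2,-0.5,-1],[0,0,0,0,2,-0.5,-1],[0,0,0,0,2,0,-1],[0,0,0,0,1.5,0,-1],[0,0,0,0,1,0,-1],[0,0,0,0,0.3,0,-1],[0,0,0,0.5,0,0,-1],[0,0,0,0.5,0,0,-1],[0,0,0,0.5,0,0,-1]]'
python3 - <<'E'
from h import *
to([478,2,94],down(0))
E
```

```text
clock: 3.53
eef_pos: [392.5, -1.0, 93.3]
tcp_rot: [-1.564, -0.016, -0.014]
contact_force: [0.0, 0.5, -0.1]
opening: -0.003
now [392.5  -1.   93.3] [-1.564 -0.016 -0.014] F [ 0.   0.5 -0.1] op -0.003
shift cm in tool axes now [8.54 0.07 0.42]
turn deg [-0.39 -0.78  0.94] | shift in target axes [ 8.55 -0.07  0.3 ]
```

```bash
python3 -m crank '[[0,0,0.5,1,0,0.4,-1],[0,-0.5,0,1,-0.1,0.1,-1],[0,0,0,1,-0.1,0,-1],[0,0,0,1,-0.1,0,-1],[0,0,0,1,0,0,-1],[0,0,0,1,0,0,-1],[0,0,0,1,0.1,0,-1],[0,0,0,0.8,0,0,-1],[0,0,0,0.5,0,0,-1],[0,0,0,0.3,0,0,-1]]'
python3 - <<'E'
from h import *
to([478,2,94],down(0))
cv2.imwrite('pics/c2.png',cams.grab_frame('wrist'))
E
```

```text
clock: 4.37
eef_pos: [481.0, 2.9, 99.2]
tcp_rot: [-1.564, 0.007, -0.004]
contact_force: [-19.3, 0.3, 34.8]
opening: 0.001
now [481.    2.9  99.2] [-1.564  0.007 -0.004] F [-19.3   0.3  34.8] op 0.001
shift cm in tool axes now [-0.3   0.52 -0.1 ]
turn deg [-0.38 -0.23 -0.4 ] | shift in target axes [-0.3   0.52 -0.09]
```

View pics/c2.png

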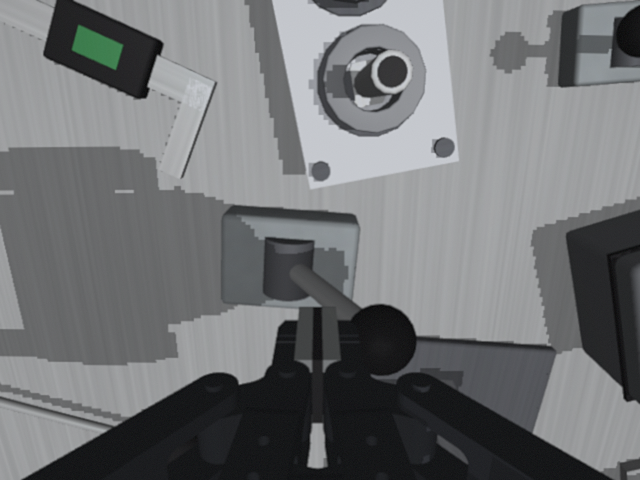

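```bash
python3 -m crank '[[0,0,0,-1,0,0,-1],[0,0,0,-1,-0.5,0,-1],[0,0,0,-1,-2,0,0],[0,0,0,-1,-2,0,0],[0,0,0,0,-2,0,0],[0,0,0,0,-2,0,0],[0,0,0,0,-2,1,0],[0,0,0,0,-2,1,0],[0,0,0,0,-1,1,0],[0,0,0,0,0,1,0]]'
python3 - <<'E'
from h import *
np.set_printoptions(precision=1,suppress=True)
to([486,180,240],down(0))
s,p,R=pose();W=cam('wrist',(p,R))
cv2.imwrite('pics/c3w.png',cams.grab_frame('wrist'))
cv2.imwrite('pics/c3s.png',cams.grab_frame('scene'))
t=cams.grab_frame('top');save(t,'c3t',170,150,460,340,2.7)
E
```

```text
clock: 5.25
eef_pos: [441.0, 42.3, 242.4]
tcp_rot: [-1.564, 0.007, -0.007]
contact_force: [1.2, 0.2, -1.1]
opening: 0.5
now [441.   42.3 242.4] [-1.6  0.  -0. ] F [ 1.2  0.2 -1.1] op 0.5
shift cm in tool axes now [ 4.4  0.3 13.8]
turn deg [-0.4 -0.4 -0.4] | shift in target axes [ 4.5  0.2 13.8]
```

View pics/c3w.png

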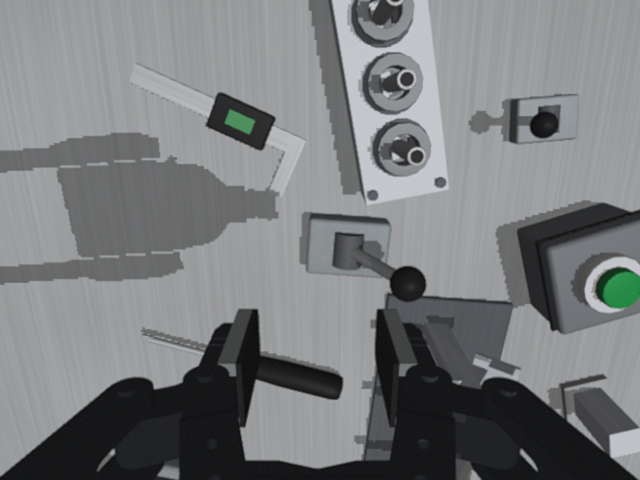

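View pics/c3s.png

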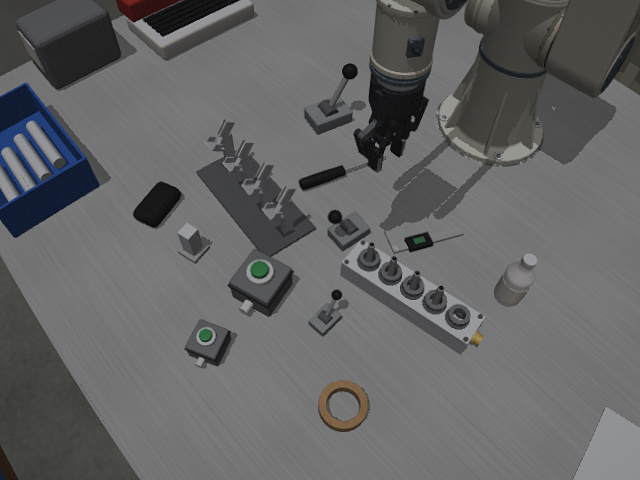

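Run:
```python
from h import *
np.set_printoptions(precision=1,suppress=True)
s,p,R=pose();W=cam('wrist',(p,R))
print('ball',onz(W,408,283,92),tri([ray(W,408,283),ray(cam('scene'),335,216.5)]))
for q in [(402,147),(392,82)]: print('ring',onz(W,*q,64))
for q in [(417,155),(405,79),(394,3)]: print('tubetop',onz(W,*q,104))
```

```text
ball [501.3   2.1  92. ] (array([501.5,   1.6,  91.3]), [np.float64(0.218463635423635), np.float64(0.21846363542363004)])
ring [497.1  93.8  64. ]
ring [488.1 137.1  64. ]
tubetop [499.3  92.6 104. ]
tubetop [489.5 136.8 104. ]
tubetop [481.3 177.2 104. ]
```

Run:
```python
from h import *
t=cams.grab_frame('top')
def blob(im,x0,y0,x1,y1):
    m=(im[y0:y1,x0:x1].max(2)<45).astype(np.uint8);n,l,st,c=cv2.connectedComponentsWithStats(m)
    for i in range(1,n):
        if st[i,4]>20: print(c[i]+[x0,y0],st[i])
blob(cv2.imread('pics/a_top.png'),290,250,340,305);blob(t,290,240,340,305)
s=cams.grab_frame('scene')
blob(cv2.imread('pics/a_scene.png'),320,180,385,250);blob(s,320,200,385,250)
save(t,'c4',280,230,350,310,7)
```

```text
[312.12244898 289.76530612] [17 34 11 12 98]
[312.39130435 254.39130435] [20 12  8  9 23]
[323.75862069 181.03448276] [ 0  0 11  4 29]
[365.82962963 196.87407407] [ 40  11  13  13 135]
[357.25       238.80681818] [23 49 27 21 88]
[334.73103448 216.63448276] [  8  10  14  14 145]
[343.37037037 228.        ] [20 24  8 10 27]
[357.72727273 238.59090909] [24 30 26 19 66]
```

View pics/c4.png

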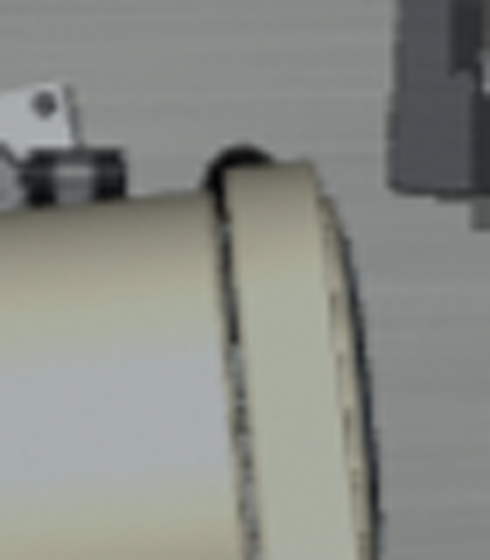

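Run:
```python
from h import *
S=cam('scene')
a=onz(S,365.83,196.87,92.2);
for z in (89,90.5,92.2,95): b=onz(S,334.73,216.63,z);print(z,a,b,np.linalg.norm((b-a)[:2]))
```

```text
89 [428.34152573   6.69254387  92.2       ] [5.00869492e+02 9.49686193e-02 8.90000000e+01] 72.82742558990834
90.5 [428.34152573   6.69254387  92.2       ] [501.65050394   0.84555621  90.5       ] 73.54178098960784
92.2 [428.34152573   6.69254387  92.2       ] [502.53565059   1.69622215  92.2       ] 74.36216373248806
95 [428.34152573   6.69254387  92.2       ] [503.99353919   3.097319    95.        ] 75.73739356119364
```

```bash
python3 -m crank '[[0,7.1,0,0,0,0,-0.4],[0,7.1,0,0,0,0,-0.4],[0,7.1,0,0,0,0,-0.4],[0,7.1,0,0,0,0,-0.4],[0,7.1,0,0,0,0,-0.4],[0,7.1,0,0,0,0,-0.4],[0,7.1,0,0,0,0,-0.4],[0,7.1,0,0,0,0,-0.4],[0,7.1,0,0,0,0,-0.4],[0,7.1,0,0,0,0,-0.4]]' 25
python3 - <<'E'
from h import *
to([500,91.5,190],down(-1.382))
E
```

```text
clock: 6.33
eef_pos: [433.0, 36.2, 227.6]
tcp_rot: [-1.601, 0.013, -1.258]
contact_force: [-0.2, -0.3, 0.7]
opening: 0.301
now [433.   36.2 227.6] [-1.601  0.013 -1.258] F [-0.2 -0.3  0.7] op 0.301
shift cm in tool axes now [-3.16  3.56  8.19]
turn deg [ 1.78  7.1  -0.65] | shift in target axes [-4.18  3.76  7.62]
```

```bash
python3 -m crank '[[1,5,-0.5,0,0,0,-0.4],[0.8,2.1,0,0,0,0,-0.4],[0,0,0,-1,0.5,2,-0.4],[0,0,0,-1,0.5,2,-0.4],[0,0,0,-1,0.5,2,-0.4],[0,0,0,-0.8,0.5,1.5,-0.4],[0,0,0,-0.5,0.5,0.5,-0.4],[0,0,0,0,0.3,0,-0.4],[0,0,0,0,0,0,-0.4],[0,0,0,0,0,0,-0.4]]' 25
python3 - <<'E'
from h import *
to([500,91.5,190],down(-1.382))
cv2.imwrite('pics/d1.png',cams.grab_frame('wrist'))
E
```

```text
clock: 7.17
eef_pos: [500.1, 88.0, 187.1]
tcp_rot: [-1.589, 0.001, -1.403]
contact_force: [-0.1, 0.2, -0.6]
opening: 0.295
now [500.1  88.  187.1] [-1.589e+00  1.000e-03 -1.403e+00] F [-0.1  0.2 -0.6] op 0.295
shift cm in tool axes now [-0.35 -0.29  0.04]
turn deg [ 1.02 -1.19 -0.05] | shift in target axes [-0.35 -0.29  0.05]
```

View pics/d1.png

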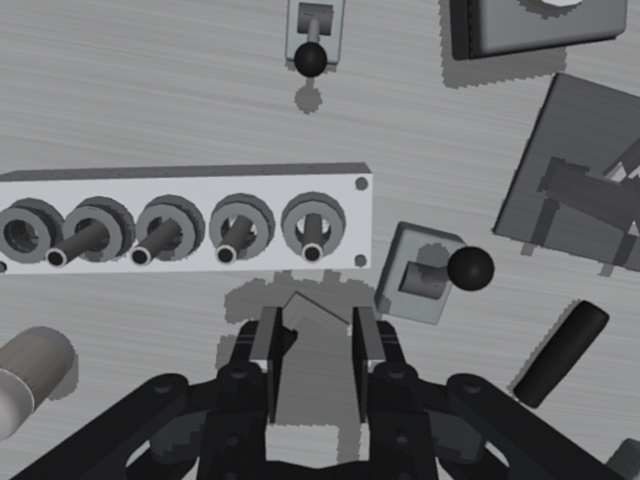

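Run:
```python
from h import *
np.set_printoptions(precision=1,suppress=True)
s,p,R=pose();W=cam('wrist',(p,R))
for q in [(312,253),(227,255),(142,256),(57,258)]: P=onz(W,*q,104);print('tt',P,(R.T@(P-p)))
im=cv2.imread('pics/d1.png');save(im,'d1c',0,160,390,290,2)
for z in (0,): print('tcp proj',proj(W,p),proj(W,p+R@[0,11,0]))
```

```text
tt [500.9  91.6 104. ] [-3.4 83.1  3.1]
tt [492.2 136.2 104. ] [-48.8  83.2   2. ]
tt [484.  181.3 104. ] [-94.7  83.2   1.4]
tt [474.9 227.2 104. ] [-141.5   83.3    0.1]
tcp proj [319.1 340.2] [319.  324.8]
```

View pics/d1c.png

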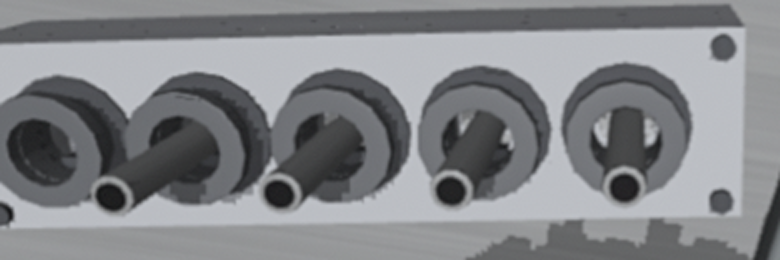

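```bash
python3 -m crank '[[1,-1.2,0,-0.35,0,0.05,-0.4],[0,0,0,0,2,0,-0.4],[0,0,0,0,2,0,-0.4],[0,0,0,0,2,0,-0.4],[0,0,0,0,1.5,0,-0.4],[0,0,0,0,1,0,-0.4],[0,0,0,0,1,0,-0.4],[0,0,0,0,0.5,0,-0.4],[0,0,0,0,0.3,0,-0.4],[0,0,0,0,0,0,-0.4]]' 25
python3 - <<'E'
from h import *
to([500.8,92,78],down(-1.381))
cv2.imwrite('pics/d2.png',cams.grab_frame('wrist'))
save(cams.grab_frame('scene'),'d2s',300,140,500,340,3)
E
```

```text
clock: 8.05
eef_pos: [499.1, 89.9, 85.4]
tcp_rot: [-1.556, 0.0, -1.376]
contact_force: [-0.5, 0.3, 0.7]
opening: 0.299
now [499.1  89.9  85.4] [-1.556  0.    -1.376] F [-0.5  0.3  0.7] op 0.299
shift cm in tool axes now [-0.17  0.74  0.2 ]
turn deg [-0.87  0.31 -0.03] | shift in target axes [-0.17  0.74  0.21]
```

View pics/d2.png

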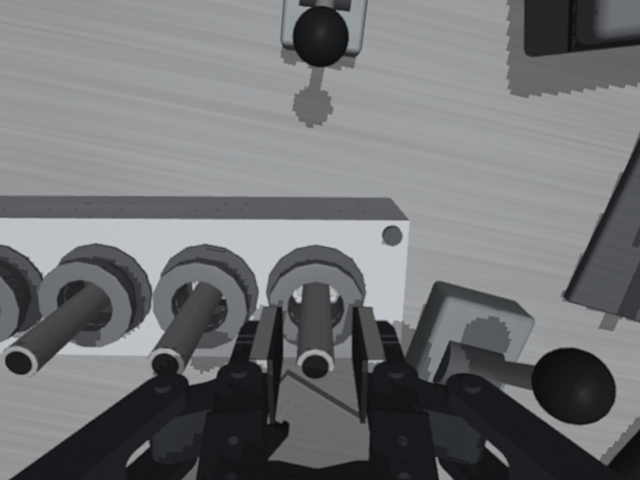

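View pics/d2s.png

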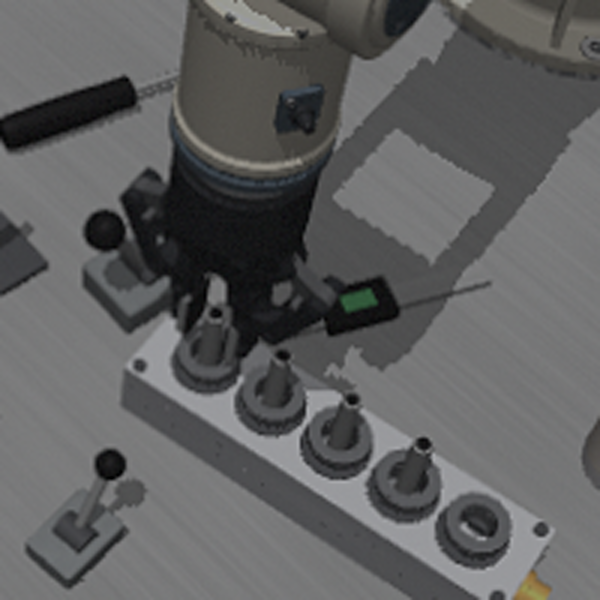

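Run:
```python
from h import *
np.set_printoptions(precision=1,suppress=True)
s,p,R=pose();W=cam('wrist',(p,R))
for q,z in [((316,363),104),((317,290),64),((206,300),64),((167,362),104)]: P=onz(W,*q,z);print(P,R.T@(P-p))
```

```text
[501.7  91.5 104. ] [ -1.1 -17.9   2.7]
[508.9  92.7  64. ] [-0.8 22.2  9.3]
[496.1 135.1  64. ] [-44.9  22.2   4.9]
[492.9 137.1 104. ] [-47.5 -17.9   2.8]
```

```bash
python3 -m crank '[[-0.9,0.3,0,-0.1,0,0.25,-0.5],[0,0,0,0,0.4,0,-0.5],[0,0,0,0,0.4,0,-0.5],[0,0,0,0,0.4,0,-0.5],[0,0,0,0,0.2,0,-0.5],[0,0,0,0,0.1,0,-0.5],[0,0,0,0,0.1,0,-0.5],[0,0,0,0,0,0,-0.5],[0,0,0,0,0,0,-0.5],[0,0,0,0,0,0,-0.5]]' 20
python3 - <<'E'
from h import *
to([501.2,91.8,66],down(-1.381))
E
```

```text
clock: 8.98
eef_pos: [504.5, 92.1, 71.3]
tcp_rot: [-1.567, 0.0, -1.381]
contact_force: [-1.4, -0.1, 4.9]
opening: 0.248
now [504.5  92.1  71.3] [-1.567  0.    -1.381] F [-1.4 -0.1  4.9] op 0.248
shift cm in tool axes now [-0.03  0.53 -0.33]
turn deg [-0.22 -0.01 -0.02] | shift in target axes [-0.03  0.53 -0.33]
```

```bash
python3 -m crank '[[0,0,0,0,0,-0.3,-0.5],[0,0,0,0,0.15,0,-0.5],[0,0,0,0,0.15,0,-0.5],[0,0,0,0,0.1,0,-0.5],[0,0,0,0,0.1,0,-0.5],[0,0,0,0,0,0,-0.5],[0,0,0,0,0,0,-0.5],[0,0,0,0,0,0,-0.5],[0,0,0,0,0,0,-0.5],[0,0,0,0,0,0,-0.5]]' 20
python3 - <<'E'
from h import *
to([501.2,91.8,66],down(-1.381))
cv2.imwrite('pics/d3.png',cams.grab_frame('wrist'))
E
```

```text
clock: 9.82
eef_pos: [502.7, 91.8, 68.2]
tcp_rot: [-1.562, 0.0, -1.381]
contact_force: [-0.8, 0.8, 6.5]
opening: 0.246
now [502.7  91.8  68.2] [-1.562  0.    -1.381] F [-0.8  0.8  6.5] op 0.246
shift cm in tool axes now [-0.03  0.22 -0.15]
turn deg [-0.51 -0.02 -0.02] | shift in target axes [-0.03  0.22 -0.15]
```

View pics/d3.png

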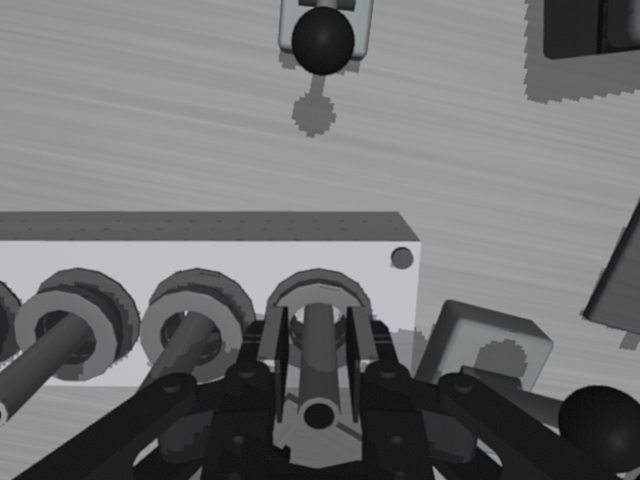

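```bash
python3 -m crank '[[-0.5,0,0,-0.03,0.1,-0.1,-0.5],[0,0,0,0,0.1,0,-0.5],[0,0,0,0,0.05,0,-0.5],[0,0,0,0,0,0,-0.5],[0,0,0,0,0,0,-0.7],[0,0,0,0,0,0,-0.9],[0,0,0,0,0,0,-0.9],[0,0,0,0,0,0,-0.9],[0,0,0,0,0,0,-0.9],[0,0,0,0,0,0,-0.9]]' 20
python3 - <<'E'
from h import *
to([501.2,91.8,66],down(-1.381))
E
```

```text
clock: 10.7
eef_pos: [502.9, 91.9, 68.4]
tcp_rot: [-1.566, 0.0, -1.382]
contact_force: [-0.4, -0.9, 5.4]
opening: 0.135
now [502.9  91.9  68.4] [-1.566  0.    -1.382] F [-0.4 -0.9  5.4] op 0.135
shift cm in tool axes now [-0.02  0.24 -0.17]
turn deg [-0.28 -0.03 -0.01] | shift in target axes [-0.02  0.24 -0.17]
```

```bash
python3 -m crank '[[0,0,0,0,0,0,-0.6],[-0.2,0,0,0,0.1,-0.1,-0.6],[0,0,0,0,0.3,0,-0.6],[0,0,0,0,0.2,0,-0.6],[0,0,0,0,0.1,0,-0.9],[0,0,0,0,0.1,0,-0.9],[0,0,0,0,0.1,0,-0.9],[0,0,0,0,0.05,0,-0.9],[0,0,0,0,0.05,0,-0.9],[0,0,0,0,0.05,0,-0.9]]' 20
python3 - <<'E'
from h import *
to([501.2,91.8,66],down(-1.381))
E
```

```text
clock: 11.53
eef_pos: [503.8, 92.2, 66.2]
tcp_rot: [-1.563, 0.0, -1.382]
contact_force: [-2.1, 0.4, 10.4]
opening: 0.133
now [503.8  92.2  66.2] [-1.563  0.    -1.382] F [-2.1  0.4 10.4] op 0.133
shift cm in tool axes now [-0.01  0.02 -0.27]
turn deg [-0.46 -0.03 -0.02] | shift in target axes [-0.01  0.02 -0.27]
```

```bash
python3 -m crank '[[0,0,0,0,-0.2,0,-0.95],[0,0,0,0,-0.2,0,-0.95],[0,0,0,0,-0.2,0,-0.95],[0,0,0,0,-0.2,0,-0.95],[0,0,0,0,-0.3,0,-0.95],[0,0,0,0,-0.3,0,-0.95],[0,0,0,0,-0.4,0,-0.95],[0,0,0,0,-0.4,0,-0.95],[0,0,0,0,-0.4,0,-0.95],[0,0,0,0,-0.4,0,-0.95]]' 25
python3 - <<'E'
from h import *
to([501.2,91.8,66],down(-1.381))
cv2.imwrite('pics/d4.png',cams.grab_frame('wrist'))
E
```

```text
clock: 12.37
eef_pos: [502.3, 91.9, 96.9]
tcp_rot: [-1.564, 0.0, -1.382]
contact_force: [0.9, -0.0, -0.7]
opening: 0.13
now [502.3  91.9  96.9] [-1.564  0.    -1.382] F [ 0.9 -0.  -0.7] op 0.13
shift cm in tool axes now [-0.01  3.09 -0.13]
turn deg [-0.37 -0.03 -0.02] | shift in target axes [-0.01  3.09 -0.11]
```

View pics/d4.png

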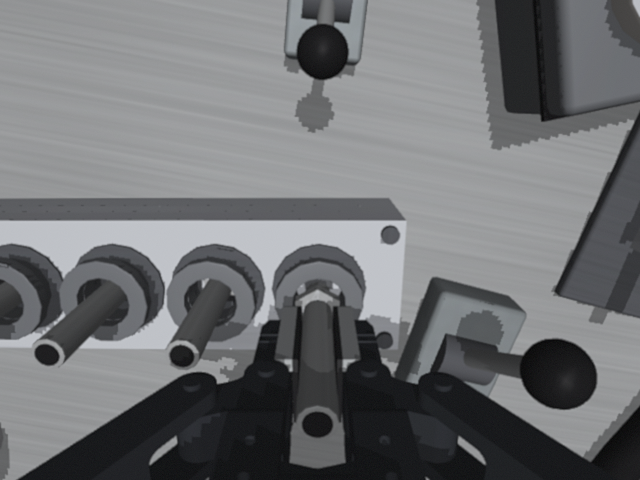

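```bash
python3 -m crank '[[0,0,0,0,-1,0,-1],[0,0,0,0,-2,0,-1],[0,0,0,0,-2.5,0,-1],[0,0,0,0,-2.5,0,-1],[0,0,0,0,-2.5,0,-1],[0,0,0,0,-2.5,0,-1],[0,5,0,2,-0.5,0,-1],[0,5,0,3,0,0,-1],[0,5,0,3,0,0,-1],[0,0,0,3,0,0,-1]]' 40
python3 -m crank '[[0,0,0,3,0,0,-1],[0,0,0,3,0,0,-1],[0,0,0,3,0,0,-1],[0,0,0,3,0,0,-1],[0,0,0,3,0,0,-1],[0,0,0,2,0,0,-1],[0,0,0,1,0,0,-1],[0,0,0,0,0,0,-1],[0,0,0,0,0,0,-1],[0,0,0,0,0,0,-1]]'
python3 - <<'E'
from h import *
to([470,-190,250],down(-1.6525))
cv2.imwrite('pics/e1.png',cams.grab_frame('wrist'))
E
```

```text
clock: 13.25
eef_pos: [503.6, -17.1, 246.3]
tcp_rot: [-1.566, 0.002, -1.649]
contact_force: [0.6, -0.2, -0.7]
opening: 0.125
clock: 14.08
eef_pos: [483.8, -207.9, 252.4]
tcp_rot: [-1.567, 0.002, -1.654]
contact_force: [-0.7, -0.4, -1.4]
opening: 0.124
now [ 483.8 -207.9  252.4] [-1.567  0.002 -1.654] F [-0.7 -0.4 -1.4] op 0.124
shift cm in tool axes now [-1.67  0.24 -1.52]
turn deg [-0.24 -0.1  -0.12] | shift in target axes [-1.67  0.24 -1.52]
```

View pics/e1.png

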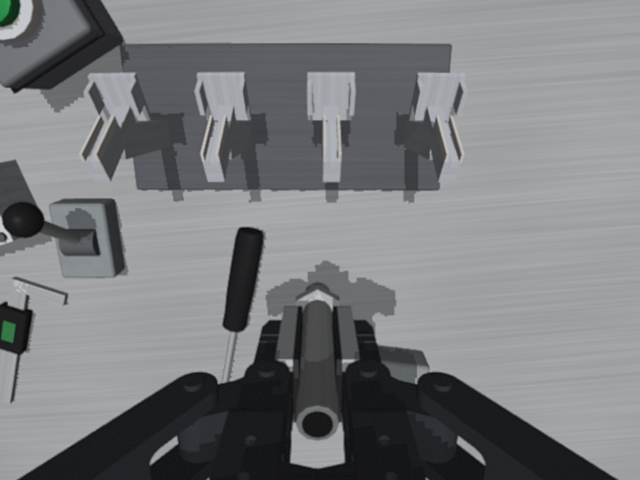

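Run:
```python
from h import *
im=cv2.imread('pics/e1.png');save(im,'e1a',70,40,270,190,4);save(im,'e1b',290,40,490,190,4)
```

```text
(no output)
```

View pics/e1a.png

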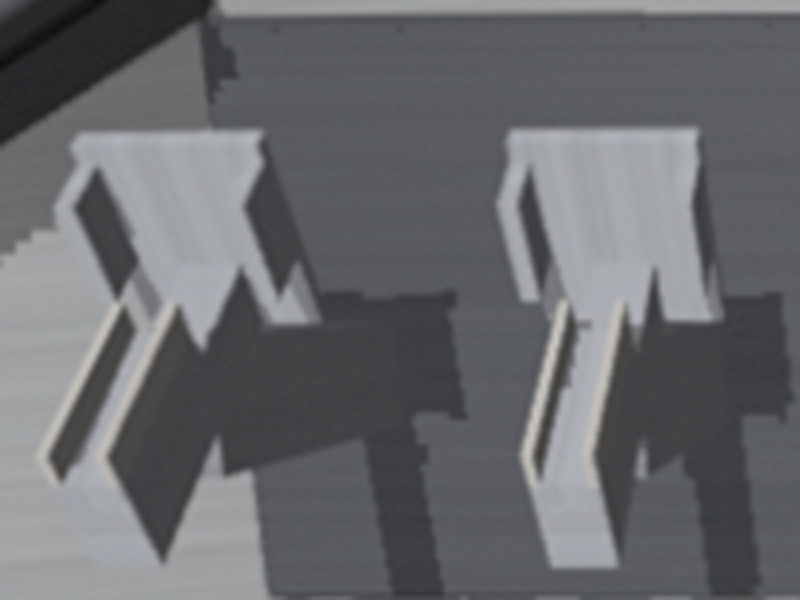

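View pics/e1b.png

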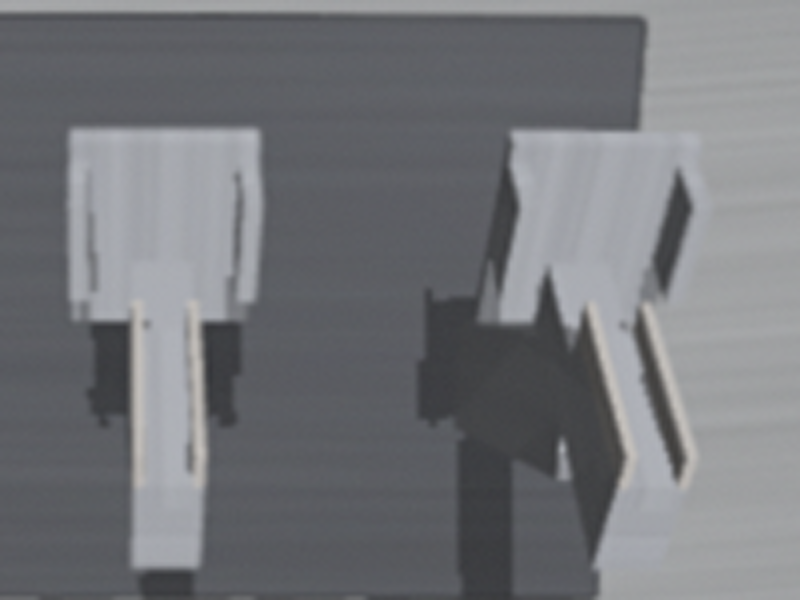

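```bash
cat > rack.py <<'E'
from h import *
np.set_printoptions(precision=1,suppress=True)
s,p,R=pose();W=cam('wrist',(p,R))
A=lambda x,y:(x/4+70,y/4+40)
B=lambda x,y:(x/4+290,y/4+40)
U=[A(77,460),A(560,460),B(169.5,460),B(661.5,459)]
L=[A(151,304),A(595,303),B(165,303),B(618.5,304)]
pts=[]
for u,l in zip(U,L):
    a=onz(W,*u,136.9);b=onz(W,*l,107.4);pts.append((a+b)/2);print(a,b,np.linalg.norm(a-b),np.degrees(np.arctan2(*(b-a)[[1,0]])))
pts=np.array(pts);d=pts[3]-pts[0];d/=np.linalg.norm(d);f=np.array([-d[1],d[0],0]);print('f',f,'spacing',np.linalg.norm(np.diff(pts,axis=0),axis=1))
f[2]=0;f/=np.linalg.norm(f)
n=f*np.sin(np.radians(55))+np.array([0,0,np.cos(np.radians(55))])
print('origins',pts+4.9*n,'yaw',np.arctan2(d[1],d[0]))
E
python3 rack.py
```

```text
[546.3 -80.2 136.9] [567.1 -81.9 107.4] 36.131661835051 -4.611629714225173
[ 540.1 -150.   136.9] [ 561.  -151.6  107.4] 36.14882038621311 -4.4928574540263355
[ 534.3 -219.7  136.9] [ 555.  -221.4  107.4] 36.122771168543785 -4.787722234884128
[ 528.7 -289.8  136.9] [ 549.2 -291.8  107.4] 35.97641960055168 -5.65475758722333
f [ 1.  -0.1  0. ] spacing [70.  70.  70.5]
origins [[ 560.7  -81.4  125. ]
 [ 554.6 -151.1  125. ]
 [ 548.7 -220.9  125. ]
 [ 543.  -291.2  125. ]] yaw -1.6549973606969277
```

```bash
cat >> h.py <<'E'
def Rrest(yaw=-1.655): return down(yaw)@Rot.from_euler('x',35,degrees=True).as_matrix()
RO=np.array([[560.7,-81.4,125],[554.6,-151.1,125],[548.7,-220.9,125],[543,-291.1,125]])
def placeT(k,lift=0,up=0,tc=4.2): # lift along n mm, up-slope mm
    R2=Rrest(); return RO[k]-(tc+up)*R2[:,1]+lift*R2[:,2],R2
E
python3 - <<'E'
from h import *
np.set_printoptions(precision=1,suppress=True)
s,p,R=pose();W=cam('wrist',(p,R))
for y in (-37.8,): print(proj(W,p+R@[0,y,0]))
im=cv2.imread('pics/e1.png');save(im,'e1c',250,260,390,480,2.6)
to(*placeT(3,40,0))
E
```

```text
[319.1 413.2]
now [ 483.9 -207.6  252.4] [-1.6  0.  -1.7] F [ 0.4 -0.3 -1. ] op 0.126
shift cm in tool axes now [ 7.9 10.1  9.6]
turn deg [34.8  0.  -0.1] | shift in target axes [ 7.8 13.8  2.1]
```

View pics/e1c.png

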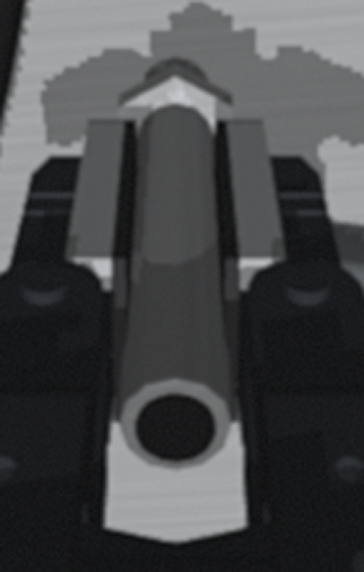

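```bash
cat >> h.py <<'E'
def placeT(k,lift=0,up=0,tc=4.2,tz=-2.7,tx=-0.3):
    R2=Rrest(); return RO[k]-(tc+up)*R2[:,1]+(lift-tz)*R2[:,2]-tx*R2[:,0],R2
E
python3 -m crank '[[7,0,0,1.6,0,0,-1],[7,0,0,1.6,0,0,-1],[7,0,0,1.6,0,0,-1],[7,0,0,1.6,0,0,-1],[7,0,0,1.4,0,0,-1],[0,0,0,0,2.5,0.5,-1],[0,0,0,0,2.5,0.5,-1],[0,0,0,0,2,0,-1],[0,0,0,0,1,0,-1],[0,0,0,0,0,0,-1]]'
python3 - <<'E'
from h import *
to(*placeT(3,40,0))
cv2.imwrite('pics/e2.png',cams.grab_frame('wrist'))
E
```

```text
clock: 14.97
eef_pos: [534.8, -269.4, 189.4]
tcp_rot: [-1.01, 0.007, -1.637]
contact_force: [-0.9, -0.6, -0.6]
opening: 0.127
now [ 534.8 -269.4  189.4] [-1.01   0.007 -1.637] F [-0.9 -0.6 -0.6] op 0.127
shift cm in tool axes now [2.22 5.32 1.64]
turn deg [ 2.88  0.64 -0.89] | shift in target axes [2.12 5.43 1.39]
```

View pics/e2.png

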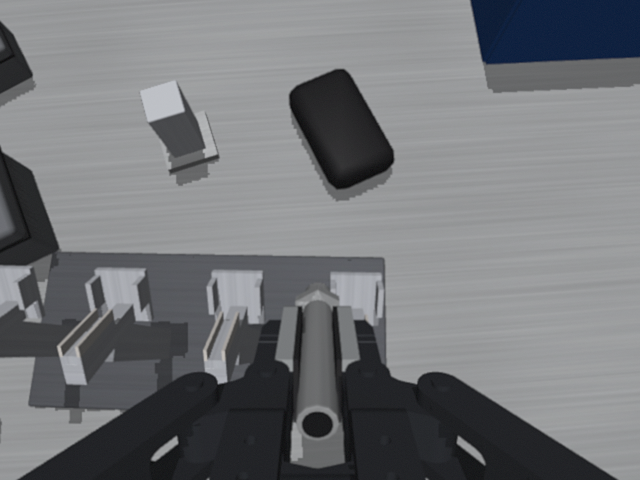

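```bash
python3 -m crank '[[2.9,0.6,-0.9,1,0,1.2,-1],[0,0,0,1.2,0,0.3,-1],[0,0,0,0,1.4,0,-1],[0,0,0,0,1.4,0,-1],[0,0,0,0,1.4,0,-1],[0,0,0,0,1,0,-1],[0,0,0,0,0,0,-1],[0,0,0,0,0,0,-1],[0,0,0,0,0,0,-1],[0,0,0,0,0,0,-1]]'
python3 - <<'E'
from h import *
to(*placeT(3,30,2))
cv2.imwrite('pics/e3.png',cams.grab_frame('wrist'))
E
```

```text
clock: 15.85
eef_pos: [578.6, -296.3, 165.1]
tcp_rot: [-0.954, -0.003, -1.645]
contact_force: [0.0, 0.3, -1.1]
opening: 0.127
now [ 578.6 -296.3  165.1] [-0.954 -0.003 -1.645] F [ 0.   0.3 -1.1] op 0.127
shift cm in tool axes now [-0.21  0.59 -1.97]
turn deg [-0.37  0.56 -0.2 ] | shift in target axes [-0.19  0.6  -1.97]
```

View pics/e3.png

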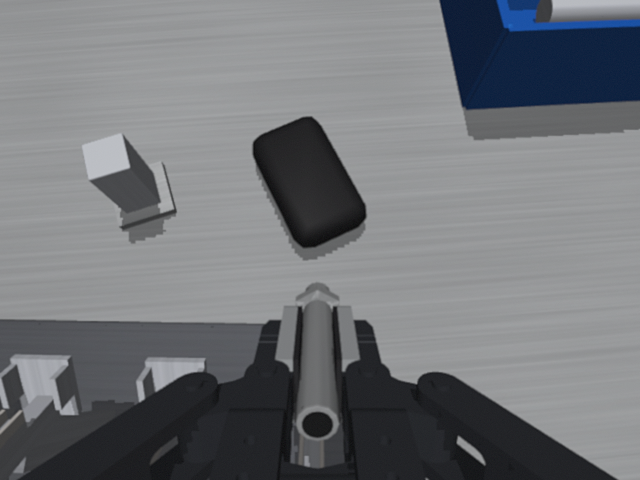

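```bash
python3 -m crank '[[-0.4,0.6,-0.2,-0.2,0.5,-0.5,-1],[0,0,0,0,0,-0.7,-1],[0,0,0,0,0,-0.7,-1],[0,0,0,0,0,-0.7,-1],[0,0,0,0,0,-0.5,-1],[0,0,0,0,0,-0.3,-1],[0,0,0,0,0,0,-1],[0,0,0,0,0,0,-1],[0,0,0,0,0,0,-1],[0,0,0,0,0,0,-1]]'
python3 - <<'E'
from h import *
to(*placeT(3,0,2))
cv2.imwrite('pics/e4.png',cams.grab_frame('wrist'))
save(cams.grab_frame('scene'),'e4s',150,60,350,220,4)
E
```

```text
clock: 16.73
eef_pos: [552.2, -291.8, 142.1]
tcp_rot: [-0.96, -0.0, -1.66]
contact_force: [0.8, -0.8, -0.9]
opening: 0.132
now [ 552.2 -291.8  142.1] [-0.96 -0.   -1.66] F [ 0.8 -0.8 -0.9] op 0.132
shift cm in tool axes now [ 0.04  0.25 -1.46]
turn deg [ 0.01 -0.22  0.18] | shift in target axes [ 0.04  0.25 -1.46]
```

View pics/e4.png

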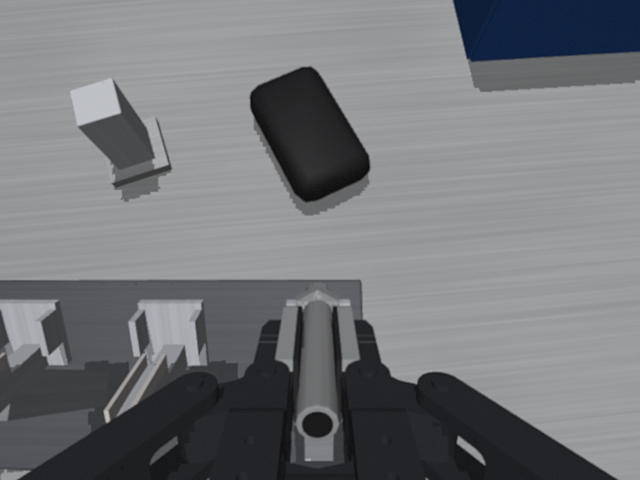

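View pics/e4s.png

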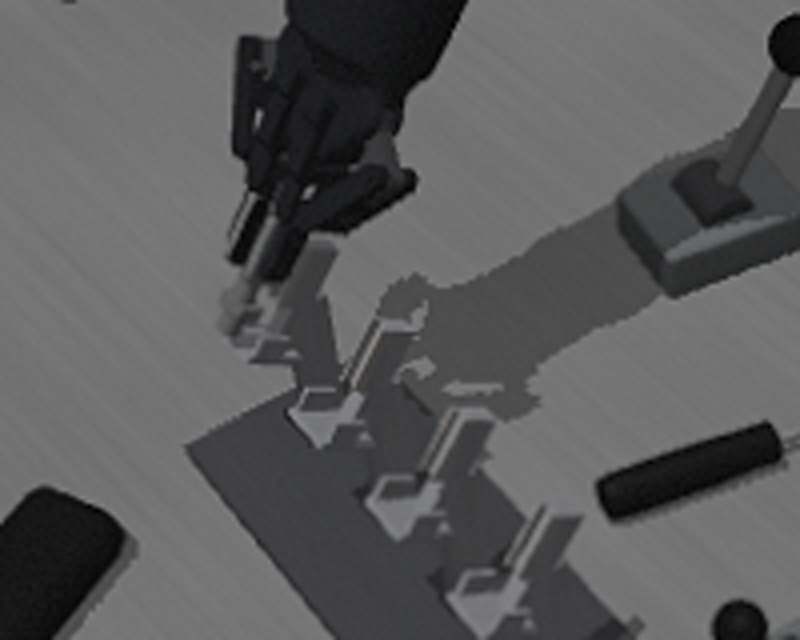

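```bash
python3 -m crank '[[0,-0.2,0.2,0.04,0.2,-0.4,-1],[0,0,0,0,0,-0.4,-1],[0,0,0,0,0,-0.2,-1],[0,0,0,0,0,-0.1,-1],[0,0,0,0,0,0,-1],[0,0,0,0,0,0,-1],[0,0,0,0,0,0,-1],[0,0,0,0,0,0,-1],[0,0,0,0,0,0,-1],[0,0,0,0,0,0,-1]]'
python3 - <<'E'
from h import *
to(*placeT(3,0,2))
E
```

```text
clock: 17.67
eef_pos: [544.9, -291.9, 134.9]
tcp_rot: [-0.958, -0.0, -1.655]
contact_force: [-0.4, 0.1, -0.8]
opening: 0.128
now [ 544.9 -291.9  134.9] [-0.958 -0.    -1.655] F [-0.4  0.1 -0.8] op 0.128
shift cm in tool axes now [-0.03  0.08 -0.46]
turn deg [-0.09  0.01  0.03] | shift in target axes [-0.03  0.08 -0.46]
```

```bash
python3 -m crank '[[0,0,0,-0.03,0,-0.15,-1],[0,0,0,0,0,-0.15,-1],[0,0,0,0,0,-0.1,-1],[0,0,0,0,0,-0.1,-1],[0,0,0,0,0,0,-1],[0,0,0,0,0,0,-1],[0,0,0,0,0,0,-1],[0,0,0,0,0,0,-1],[0,0,0,0,0,0,-1],[0,0,0,0,0,0,-1]]'
python3 - <<'E'
from h import *
to(*placeT(3,0,2))
save(cams.grab_frame('scene'),'e5s',170,80,270,160,8)
E
```

```text
clock: 18.5
eef_pos: [541.1, -291.3, 132.3]
tcp_rot: [-0.957, -0.001, -1.655]
contact_force: [1.0, 0.0, -1.1]
opening: 0.131
now [ 541.1 -291.3  132.3] [-9.570e-01 -1.000e-03 -1.655e+00] F [ 1.   0.  -1.1] op 0.131
shift cm in tool axes now [-0.    0.09  0.01]
turn deg [-0.15  0.03  0.03] | shift in target axes [-0.    0.09  0.01]
```

View pics/e5s.png

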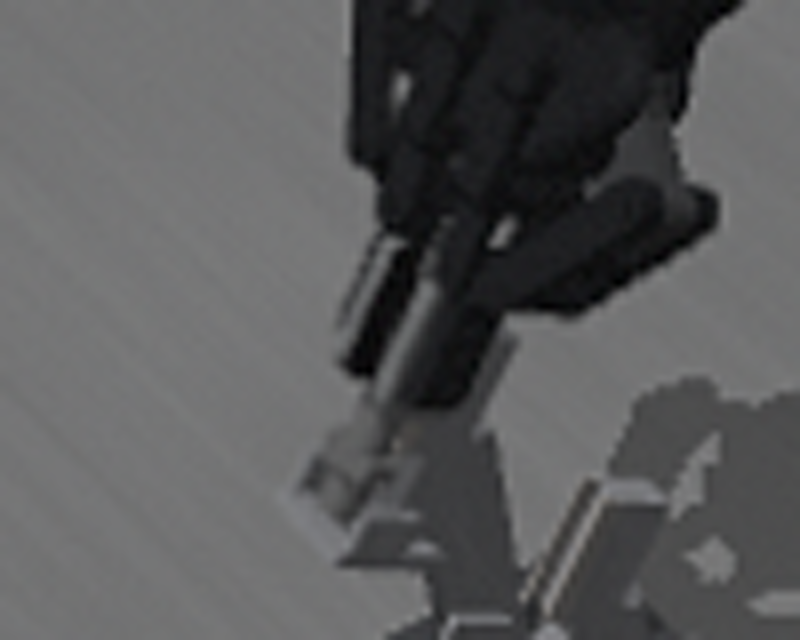

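```bash
python3 -m crank '[[0,0,0,0,0,-0.15,-1],[0,0,0,0,0,-0.1,-1],[0,0,0,0,0,-0.1,-1],[0,0,0,0,0,-0.1,-1],[0,0,0,0,0,0,-1],[0,0,0,0,0,0,-1],[0,0,0,0,0,0,-1],[0,0,0,0,0,0,-1],[0,0,0,0,0,0,-1],[0,0,0,0,0,0,-1]]'
python3 - <<'E'
from h import *
to(*placeT(3,0,2))
E
```

```text
clock: 19.38
eef_pos: [540.8, -291.3, 132.3]
tcp_rot: [-0.951, -0.0, -1.653]
contact_force: [2.6, 1.1, -0.2]
opening: 0.129
now [ 540.8 -291.3  132.3] [-0.951 -0.    -1.653] F [ 2.6  1.1 -0.2] op 0.129
shift cm in tool axes now [-0.01  0.11  0.03]
turn deg [-0.51  0.1  -0.04] | shift in target axes [-0.01  0.11  0.03]
```

```bash
python3 -m crank '[[0,0,0,0,0,0,-0.65],[0,0,0,0,0,0,-0.6],[0,0,0,0,0,0,-0.5],[0,0,0,0,0,0,-0.4],[0,0,0,0,0,0,-0.4],[0,0,0,0,0,0.2,-0.4],[0,0,0,0,0,0.5,-0.4],[0,0,0,0,0,1,-0.4],[0,0,0,0,0,1.5,-0.4],[0,0,0,0,0,1.5,-0.4]]'
python3 -m crank '[[0,0,0,0,0,1.5,-0.4],[0,0,0,0,-1,1.5,-0.4],[0,0,0,0,-2,0,-0.4],[0,0,0,0,-2,0,-0.4],[0,0,0,0,-2,0,-0.4],[0,0,0,0,-2,0,-0.4],[0,0,0,0,0,0,-0.4],[0,0,0,0,0,0,-0.4],[0,0,0,0,0,0,-0.4],[0,0,0,0,0,0,-0.4]]'
python3 - <<'E'
from h import *
np.set_printoptions(precision=1,suppress=True)
to(*placeT(3,0,2))
w=cams.grab_frame('wrist');cv2.imwrite('pics/e6.png',w)
save(cams.grab_frame('scene'),'e6s',170,80,270,160,8)
E
```

```text
clock: 20.22
eef_pos: [576.2, -293.8, 157.2]
tcp_rot: [-0.957, 0.002, -1.656]
contact_force: [0.3, 0.2, -0.2]
opening: 0.302
clock: 21.05
eef_pos: [552.0, -292.3, 253.5]
tcp_rot: [-0.957, -0.001, -1.656]
contact_force: [0.6, 0.7, -0.2]
opening: 0.302
now [ 552.  -292.3  253.5] [-1.  -0.  -1.7] F [ 0.6  0.7 -0.2] op 0.302
shift cm in tool axes now [-0.   9.4 -7.9]
turn deg [-0.2 -0.   0.1] | shift in target axes [-0.   9.4 -7.8]
```

View pics/e6.png

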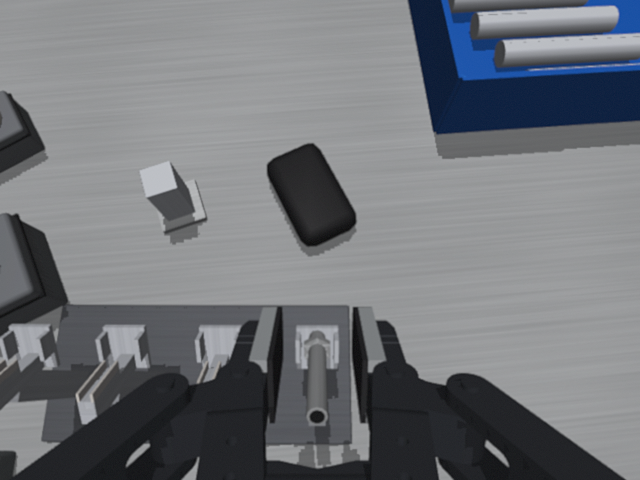

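View pics/e6s.png

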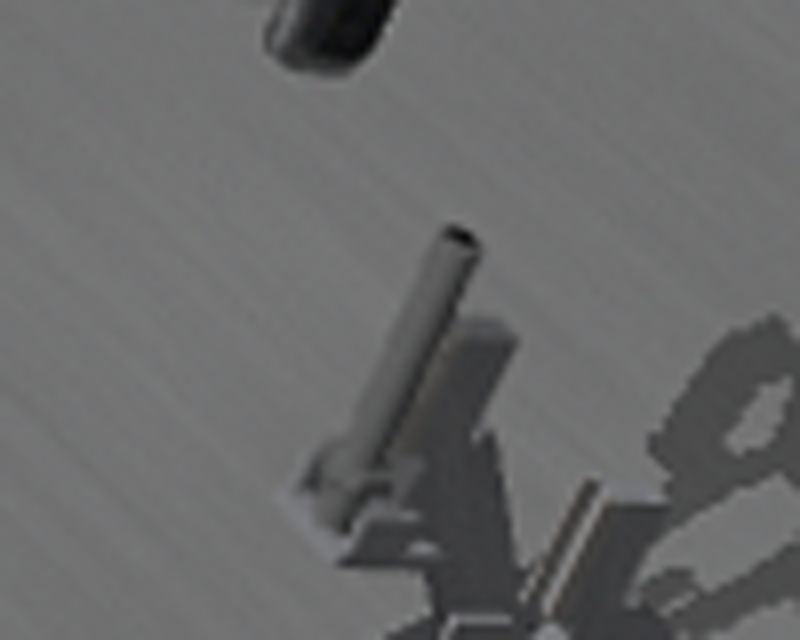

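Run:
```python
from h import *
np.set_printoptions(precision=1,suppress=True)
s,p,R=pose();W=cam('wrist',(p,R));R2=Rrest()
print(proj(W,RO[3]-42*R2[:,1]),proj(W,RO[3]+25*R2[:,1]), proj(cam('scene'),RO[3]-42*R2[:,1]))
to([491.9,137,250],down(-1.381))
```

```text
[317.7 416.8] [317.6 349.7] [227.5 109.4]
now [ 551.9 -292.1  253.2] [-1.  -0.  -1.7] F [ 0.5 -1.1 -0.7] op 0.302
shift cm in tool axes now [-42.2  -5.3  -8. ]
turn deg [-34.9 -15.2   4.8] | shift in target axes [-43.3   0.3   2.2]
```

```bash
python3 -m crank '[[-7,0,0,-4,0,0,-0.4],[-7,0,0,-4,0,0,-0.4],[-7,0,0,-4,0,0,-0.4],[-7,0,0,-4,0,0,-0.4],[-7,0,0,-4,0,0,-0.4],[0,0,0,-4,0,0,-0.4],[0,-5,0,-4,0,0,-0.4],[0,-5,0,-4,0,0,-0.4],[0,-5,0,-4,0,0,-0.4],[0,0,0,-2,0,0,-0.4]]' 25
python3 - <<'E'
from h import *
to([491.9,137,190],down(-1.381))
E
```

```text
clock: 21.98
eef_pos: [566.6, 54.4, 247.4]
tcp_rot: [-1.447, -0.022, -1.379]
contact_force: [1.6, 0.4, -0.1]
opening: 0.298
now [566.6  54.4 247.4] [-1.447 -0.022 -1.379] F [ 1.6  0.4 -0.1] op 0.298
shift cm in tool axes now [-9.66  4.78 -6.4 ]
turn deg [-7.11  0.22  1.22] | shift in target axes [-9.52  5.74 -5.78]
```

```bash
python3 -m crank '[[-7,0,1.2,0,0,0,-0.5],[0,0,0,-2.5,0.5,-1.5,-0.5],[0,0,0,-2.5,1.5,-1.5,-0.5],[0,0,0,-2.5,1.5,-1.5,-0.5],[0,0,0,-1.5,1.5,-1,-0.5],[0,0,0,-0.5,0.5,-0.3,-0.5],[0,0,0,0,0,0,-0.5],[0,0,0,0,0,0,-0.5],[0,0,0,0,0,0,-0.5],[0,0,0,0,0,0,-0.5]]' 20
python3 - <<'E'
from h import *
to([491.9,137,130],down(-1.381))
s,p,R=pose();W=cam('wrist',(p,R));w=cams.grab_frame('wrist');cv2.imwrite('pics/f1.png',w)
print(proj(W,[491.9,137,104]))
E
```

```text
clock: 22.82
eef_pos: [487.9, 147.0, 182.3]
tcp_rot: [-1.589, 0.002, -1.365]
contact_force: [0.6, 0.2, -0.3]
opening: 0.249
now [487.9 147.  182.3] [-1.589  0.002 -1.365] F [ 0.6  0.2 -0.3] op 0.249
shift cm in tool axes now [1.07 5.22 0.28]
turn deg [ 1.06  0.91 -0.11] | shift in target axes [1.06 5.23 0.2 ]
[339.13961546 255.83081303]
```

View pics/f1.png

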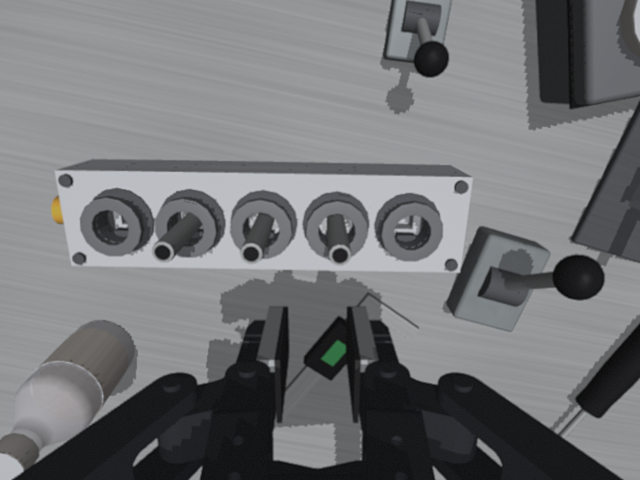

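```bash
python3 -m crank '[[1,0.9,0,1.05,0,0.3,-0.5],[0,0,0,0,2,0,-0.5],[0,0,0,0,2,0,-0.5],[0,0,0,0,2,0,-0.5],[0,0,0,0,1.5,0,-0.5],[0,0,0,0,1,0,-0.5],[0,0,0,0,0.5,0,-0.5],[0,0,0,0,0.2,0,-0.5],[0,0,0,0,0,0,-0.5],[0,0,0,0,0,0,-0.5]]' 20
python3 - <<'E'
from h import *
to([493.8,137.3,66],down(-1.381))
s,p,R=pose();W=cam('wrist',(p,R));w=cams.grab_frame('wrist');save(w,'f2',150,200,480,480,2)
print(proj(W,[491.9,137,104]))
E
```

```text
clock: 23.7
eef_pos: [504.7, 129.9, 93.4]
tcp_rot: [-1.549, 0.001, -1.394]
contact_force: [0.5, 0.3, -1.4]
opening: 0.252
now [504.7 129.9  93.4] [-1.549e+00  1.000e-03 -1.394e+00] F [ 0.5  0.3 -1.4] op 0.252
shift cm in tool axes now [-0.92  2.72 -1.  ]
turn deg [-1.22 -0.74 -0.06] | shift in target axes [-0.93  2.74 -0.93]
[291.80291702 386.14992219]
```

View pics/f2.png

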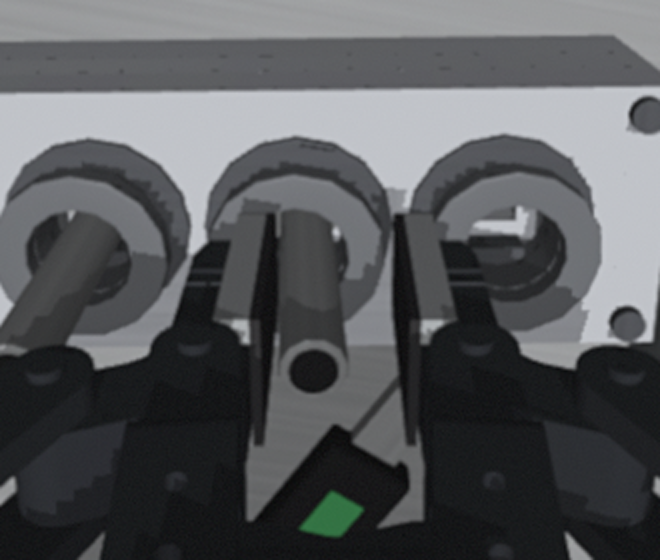

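```bash
python3 -m crank '[[-1.2,-0.7,0,-0.3,0,-0.3,-0.5],[0,0,0,-0.3,0,-0.3,-0.5],[0,0,0,0,0,0,-0.5],[0,0,0,0,0,0,-0.5],[0,0,0,0,0,0,-0.5],[0,0,0,0,0,0,-0.5],[0,0,0,0,0,0,-0.5],[0,0,0,0,0,0,-0.5],[0,0,0,0,0,0,-0.5],[0,0,0,0,0,0,-0.5]]' 20
python3 - <<'E'
from h import *
to([493.8,137.3,66],down(-1.381))
E
```

```text
clock: 24.58
eef_pos: [499.5, 135.6, 96.7]
tcp_rot: [-1.563, 0.001, -1.382]
contact_force: [0.6, 0.3, 0.0]
opening: 0.249
now [499.5 135.6  96.7] [-1.563e+00  1.000e-03 -1.382e+00] F [0.6 0.3 0. ] op 0.249
shift cm in tool axes now [-0.27  3.07 -0.55]
turn deg [-0.45 -0.04 -0.07] | shift in target axes [-0.27  3.07 -0.53]
```

```bash
python3 -m crank '[[-0.4,0,0,-0.2,0,-0.3,-0.5],[0,0,0,0,0.3,-0.2,-0.5],[0,0,0,0,0.5,-0.05,-0.5],[0,0,0,0,0.5,-0.05,-0.5],[0,0,0,0,0.4,-0.05,-0.5],[0,0,0,0,0.2,0,-0.5],[0,0,0,0,0,0,-0.5],[0,0,0,0,0,0,-0.5],[0,0,0,0,0,0,-0.5],[0,0,0,0,0,0,-0.5]]' 20
python3 - <<'E'
from h import *
to([493.8,137.3,66],down(-1.381))
s,p,R=pose();W=cam('wrist',(p,R));w=cams.grab_frame('wrist');save(w,'f3',150,200,480,480,2)
print(proj(W,[491.9,137,104]))
E
```

```text
clock: 25.42
eef_pos: [491.6, 136.4, 75.1]
tcp_rot: [-1.572, 0.001, -1.382]
contact_force: [-0.8, 0.5, 2.7]
opening: 0.251
now [491.6 136.4  75.1] [-1.572e+00  1.000e-03 -1.382e+00] F [-0.8  0.5  2.7] op 0.251
shift cm in tool axes now [-0.05  0.91  0.24]
turn deg [ 0.08 -0.04 -0.07] | shift in target axes [-0.05  0.91  0.24]
[317.60853517 391.46800032]
```

View pics/f3.png

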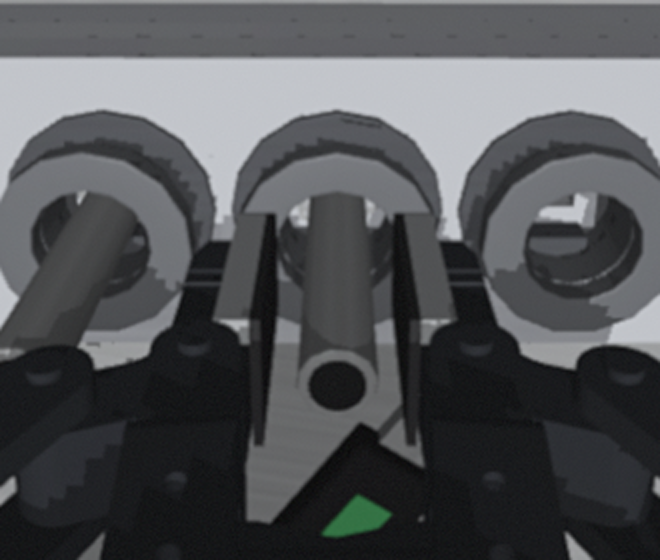

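```bash
python3 -m crank '[[0,0,0,0,0.3,0.1,-0.5],[0,0,0,0,0.3,0.05,-0.5],[0,0,0,0,0.3,0,-0.5],[0,0,0,0,0.2,0,-0.5],[0,0,0,0,0.2,0,-0.5],[0,0,0,0,0.1,0,-0.5],[0,0,0,0,0.1,0,-0.5],[0,0,0,0,0.1,0,-0.5],[0,0,0,0,0.1,0,-0.5],[0,0,0,0,0.1,0,-0.5]]' 20
python3 - <<'E'
from h import *
to([493.8,137.3,66],down(-1.381))
E
```

```text
clock: 26.3
eef_pos: [492.5, 136.6, 65.9]
tcp_rot: [-1.574, 0.001, -1.382]
contact_force: [-6.8, -1.4, 21.1]
opening: 0.25
now [492.5 136.6  65.9] [-1.574e+00  1.000e-03 -1.382e+00] F [-6.8 -1.4 21.1] op 0.25
shift cm in tool axes now [-0.05 -0.01  0.14]
turn deg [ 0.16 -0.06 -0.07] | shift in target axes [-0.05 -0.01  0.14]
```

Ring is at its stop (21 N). Close on the tube while keeping a light push.

```bash
python3 -m crank '[[0,0,0,0,0,0,-0.5],[0,0,0,0,0.03,0,-0.7],[0,0,0,0,0.03,0,-0.9],[0,0,0,0,0.03,0,-0.9],[0,0,0,0,0.03,0,-0.9],[0,0,0,0,0.03,0,-0.9],[0,0,0,0,0.03,0,-0.95],[0,0,0,0,0.03,0,-0.95],[0,0,0,0,0.03,0,-0.95],[0,0,0,0,0.03,0,-0.95]]' 20
python3 - <<'E'
from h import *
to([493.8,137.3,66],down(-1.381))
E
```

```text
clock: 27.13
eef_pos: [493.3, 136.6, 66.7]
tcp_rot: [-1.572, 0.001, -1.382]
contact_force: [-4.0, 0.4, 10.9]
opening: 0.129
now [493.3 136.6  66.7] [-1.572e+00  1.000e-03 -1.382e+00] F [-4.   0.4 10.9] op 0.129
shift cm in tool axes now [-0.06  0.07  0.06]
turn deg [ 0.07 -0.06 -0.08] | shift in target axes [-0.06  0.07  0.06]
```

```bash
python3 -m crank '[[0,0,0,0,-0.2,0,-0.95],[0,0,0,0,-0.2,0,-0.95],[0,0,0,0,-0.2,0,-0.95],[0,0,0,0,-0.2,0,-0.95],[0,0,0,0,-0.3,0,-0.95],[0,0,0,0,-0.4,0,-0.95],[0,0,0,0,-0.6,0,-1],[0,0,0,0,-0.8,0,-1],[0,0,0,0,-1,0,-1],[0,0,0,0,-1,0,-1]]' 25
python3 - <<'E'
from h import *
to([493.8,137.3,66],down(-1.381))
s,p,R=pose();W=cam('wrist',(p,R));w=cams.grab_frame('wrist');save(w,'f4',150,200,480,480,2)
for z in(-1,-2,-3):print(proj(W,p+R@[0,-37.3,z]))
E
```

```text
clock: 27.97
eef_pos: [492.6, 136.3, 116.7]
tcp_rot: [-1.575, 0.001, -1.382]
contact_force: [-0.3, 0.3, -1.2]
opening: 0.131
now [492.6 136.3 116.7] [-1.575e+00  1.000e-03 -1.382e+00] F [-0.3  0.3 -1.2] op 0.131
shift cm in tool axes now [-0.08  5.07  0.15]
turn deg [ 0.23 -0.06 -0.06] | shift in target axes [-0.08  5.07  0.13]
[319.78471559 415.51774511]
[319.77737489 418.52052387]
[319.77006715 421.50562232]
```

View pics/f4.png

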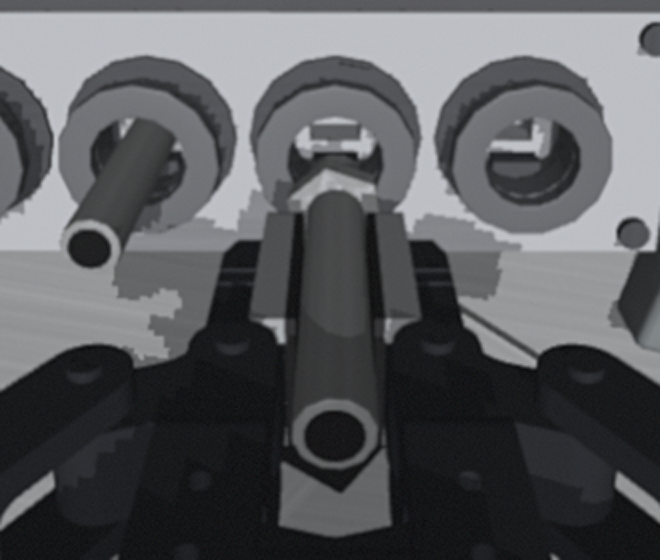

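```bash
python3 -m crank '[[0,0,0,0,-2,0,-1],[0,0,0,0,-2.5,0,-1],[0,0,0,0,-2.5,0,-1],[0,0,0,0,-2.5,0,-1],[0,0,0,0,-2,0,-1],[0,5,0,2,0,0,-1],[0,5,0,3,0,0,-1],[0,5.3,0,3,0,0,-1],[0,0,0,3,0,0,-1],[0,0,0,3,0,0,-1]]' 40
python3 -m crank '[[0,0,0,3.5,0,0,-1],[0,0,0,3.5,0,0,-1],[0,0,0,3.5,0,0,-1],[0,0,0,3.5,0,0,-1],[0,0,0,3,0,0,-1],[6.5,0,0,1,0,0,-1],[7,0,0,0,0,0,-1],[7,0,0,0,0,0,-1],[7,0,0,0,0,0,-1],[7,0,0,0,0,0,-1]]'
python3 - <<'E'
from h import *
to(*placeT(2,40,0,4.7,-1.3,-.3))
E
```

```text
clock: 28.85
eef_pos: [498.5, -2.4, 248.9]
tcp_rot: [-1.558, 0.006, -1.655]
contact_force: [0.7, 0.4, 0.1]
opening: 0.128
clock: 29.68
eef_pos: [485.3, -197.8, 257.0]
tcp_rot: [-0.977, -0.001, -1.657]
contact_force: [1.2, 2.2, -1.1]
opening: 0.132
now [ 485.3 -197.8  257. ] [-9.770e-01 -1.000e-03 -1.657e+00] F [ 1.2  2.2 -1.1] op 0.132
shift cm in tool axes now [ 1.77 14.05  2.13]
turn deg [ 0.96 -0.05  0.11] | shift in target axes [ 1.8  14.08  1.9 ]
```

```bash
python3 -m crank '[[0.9,0,0,0.8,0,1,-1],[0,0,0,0.6,2,0.8,-1],[0,0,0,0,2.5,0,-1],[0,0,0,0,2.5,0,-1],[0,0,0,0,2.5,0,-1],[0,0,0,0,2,0,-1],[0,0,0,0,0.8,0,-1],[0,0,0,0,0,0,-1],[0,0,0,0,0,0,-1],[0,0,0,0,0,0,-1]]'
python3 - <<'E'
from h import *
to(*placeT(2,5,3,4.7,-1.3,-.3))
E
```

```text
clock: 30.52
eef_pos: [569.4, -220.8, 169.2]
tcp_rot: [-0.947, -0.005, -1.661]
contact_force: [-0.2, 0.5, -0.2]
opening: 0.129
now [ 569.4 -220.8  169.2] [-0.947 -0.005 -1.661] F [-0.2  0.5 -0.2] op 0.129
shift cm in tool axes now [ 0.21  1.62 -3.61]
turn deg [-0.75 -0.12  0.41] | shift in target axes [ 0.21  1.67 -3.59]
```

```bash
python3 -m crank '[[-0.7,-0.1,0.4,0.15,0.6,0,-1],[0,0,0,0,0.6,-0.5,-1],[0,0,0,0,0.2,-0.7,-1],[0,0,0,0,0,-0.7,-1],[0,0,0,0,0,-0.5,-1],[0,0,0,0,0,-0.3,-1],[0,0,0,0,0,0,-1],[0,0,0,0,0,0,-1],[0,0,0,0,0,0,-1],[0,0,0,0,0,0,-1]]'
python3 - <<'E'
from h import *
to(*placeT(2,0,2,4.7,-1.3,-.3))
E
```

```text
clock: 31.35
eef_pos: [556.1, -223.1, 153.7]
tcp_rot: [-0.943, -0.006, -1.655]
contact_force: [-0.0, -0.0, -0.6]
opening: 0.124
now [ 556.1 -223.1  153.7] [-0.943 -0.006 -1.655] F [-0.  -0.  -0.6] op 0.124
shift cm in tool axes now [-0.15  1.21 -2.15]
turn deg [-0.95  0.21  0.27] | shift in target axes [-0.13  1.25 -2.13]
```

```bash
python3 -m crank '[[-0.9,0.2,0.3,-0.13,0.5,-0.2,-1],[0,0,0,0,0.5,-0.4,-1],[0,0,0,0,0.2,-0.4,-1],[0,0,0,0,0,-0.4,-1],[0,0,0,0,0,-0.3,-1],[0,0,0,0,0,-0.1,-1],[0,0,0,0,0,0,-1],[0,0,0,0,0,0,-1],[0,0,0,0,0,0,-1],[0,0,0,0,0,0,-1]]'
python3 - <<'E'
from h import *
to(*placeT(2,0,2,4.7,-1.3,-.3))
E
```

```text
clock: 32.18
eef_pos: [551.4, -222.3, 136.9]
tcp_rot: [-0.953, -0.002, -1.653]
contact_force: [0.7, 0.4, -0.7]
opening: 0.129
now [ 551.4 -222.3  136.9] [-0.953 -0.002 -1.653] F [ 0.7  0.4 -0.7] op 0.129
shift cm in tool axes now [-0.09  0.14 -0.79]
turn deg [-0.37  0.15  0.06] | shift in target axes [-0.08  0.15 -0.79]
```

```bash
python3 -m crank '[[-0.3,0.1,0,-0.08,0.1,0,-1],[0,0,0,0,0,-0.2,-1],[0,0,0,0,0,-0.2,-1],[0,0,0,0,0,-0.15,-1],[0,0,0,0,0,-0.1,-1],[0,0,0,0,0,-0.1,-1],[0,0,0,0,0,-0.1,-1],[0,0,0,0,0,0,-1],[0,0,0,0,0,0,-1],[0,0,0,0,0,0,-1]]'
python3 - <<'E'
from h import *
to(*placeT(2,0,2,4.7,-1.3,-.3))
save(cams.grab_frame('scene'),'g1',190,100,290,180,8)
E
```

```text
clock: 33.02
eef_pos: [545.1, -221.3, 131.6]
tcp_rot: [-0.957, -0.002, -1.655]
contact_force: [-0.2, -0.8, -0.1]
opening: 0.131
now [ 545.1 -221.3  131.6] [-0.957 -0.002 -1.655] F [-0.2 -0.8 -0.1] op 0.131
shift cm in tool axes now [-0.04  0.08  0.04]
turn deg [-0.17  0.08  0.09] | shift in target axes [-0.04  0.08  0.04]
```

View pics/g1.png

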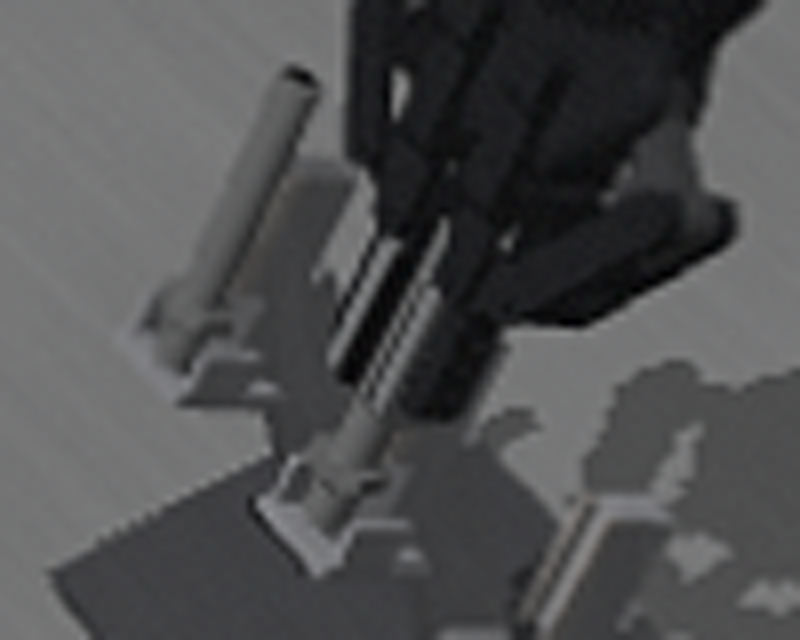

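Good nest position. Release and withdraw along +tool z, then back.

```bash
python3 -m crank '[[0,0,0,0,0,0,-0.65],[0,0,0,0,0,0,-0.6],[0,0,0,0,0,0,-0.5],[0,0,0,0,0,0,-0.4],[0,0,0,0,0,0,-0.4],[0,0,0,0,0,0.2,-0.4],[0,0,0,0,0,0.5,-0.4],[0,0,0,0,0,1,-0.4],[0,0,0,0,0,1.5,-0.4],[0,0,0,0,0,1.5,-0.4]]'
python3 -m crank '[[0,0,0,0,0,1.5,-0.4],[0,0,0,0,-1,1.5,-0.4],[0,0,0,0,-2,0,-0.4],[0,0,0,0,-2,0,-0.4],[0,0,0,0,-2,0,-0.4],[0,0,0,0,-1.5,0,-0.4],[0,0,0,0,0,0,-0.4],[0,0,0,0,0,0,-0.4],[0,0,0,0,0,0,-0.4],[0,0,0,0,0,0,-0.4]]'
python3 - <<'E'
from h import *
np.set_printoptions(precision=1,suppress=True)
to([483.3,182.4,200],down(-1.381))
s,p,R=pose();W=cam('wrist',(p,R));R2=Rrest()
w=cams.grab_frame('wrist');cv2.imwrite('pics/g2.png',w)
print([proj(W,RO[k]-42*R2[:,1]) for k in (2,3)])
E
```

```text
clock: 33.9
eef_pos: [581.7, -223.8, 157.2]
tcp_rot: [-0.962, -0.0, -1.657]
contact_force: [-0.3, 0.9, -0.9]
opening: 0.299
clock: 34.73
eef_pos: [561.1, -222.9, 249.6]
tcp_rot: [-0.961, -0.004, -1.657]
contact_force: [0.5, -0.2, -0.5]
opening: 0.302
now [ 561.1 -222.9  249.6] [-1.  -0.  -1.7] F [ 0.5 -0.2 -0.5] op 0.302
shift cm in tool axes now [-39.7  -2.5 -12. ]
turn deg [-34.7 -15.3   5. ] | shift in target axes [-41.3   5.    0. ]
[array([316. , 423.8]), array([448. , 422.4])]
```

View pics/g2.png

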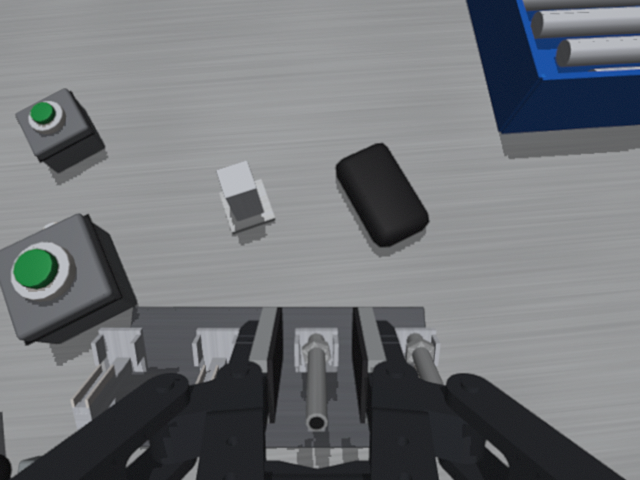

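```bash
python3 -m crank '[[-7,0,0,-3.5,0,0,-0.5],[-7,0,0,-4,0,0,-0.5],[-7,0,0,-4,0,0,-0.5],[-7,0,0,-4,0,0,-0.5],[-7,0,0,-4,0,0,-0.5],[-1,0,0,-4,0,-1,-0.5],[0,-5,0,-4,0,-1,-0.5],[0,-5,0,-3.5,0,-1,-0.5],[0,-5,0,-3,0,-1,-0.5],[0,0,0,-1,0,0,-0.5]]' 20
python3 - <<'E'
from h import *
to([483.3,182.4,180],down(-1.381))
E
```

```text
clock: 35.62
eef_pos: [537.8, 103.0, 237.4]
tcp_rot: [-1.484, -0.015, -1.378]
contact_force: [-1.2, -0.4, 0.2]
opening: 0.254
now [537.8 103.  237.4] [-1.484 -0.015 -1.378] F [-1.2 -0.4  0.2] op 0.254
shift cm in tool axes now [-8.92  5.25 -4.3 ]
turn deg [-4.95  0.23  0.87] | shift in target axes [-8.82  5.74 -3.86]
```

```bash
python3 -m crank '[[-5,0,0.9,-1.5,0.5,-0.5,-0.5],[0,0,0,-2,1,-1,-0.5],[0,0,0,-2,1.5,-1,-0.5],[0,0,0,-1.5,1.5,-0.5,-0.5],[0,0,0,-0.5,1,0,-0.5],[0,0,0,0,0,0,-0.5],[0,0,0,0,0,0,-0.5],[0,0,0,0,0,0,-0.5],[0,0,0,0,0,0,-0.5],[0,0,0,0,0,0,-0.5]]' 20
python3 - <<'E'
from h import *
to([484.8,182.6,130],down(-1.381))
s,p,R=pose();W=cam('wrist',(p,R));w=cams.grab_frame('wrist');cv2.imwrite('pics/h1.png',w)
print(proj(W,[483.3,182.4,104]))
E
```

```text
clock: 36.45
eef_pos: [494.4, 175.7, 175.6]
tcp_rot: [-1.581, 0.001, -1.377]
contact_force: [-0.3, -1.2, -0.2]
opening: 0.252
now [494.4 175.7 175.6] [-1.581e+00  1.000e-03 -1.377e+00] F [-0.3 -1.2 -0.2] op 0.252
shift cm in tool axes now [-0.86  4.57 -0.77]
turn deg [ 0.57  0.23 -0.05] | shift in target axes [-0.86  4.56 -0.81]
[301.73722942 282.47861752]
```

View pics/h1.png

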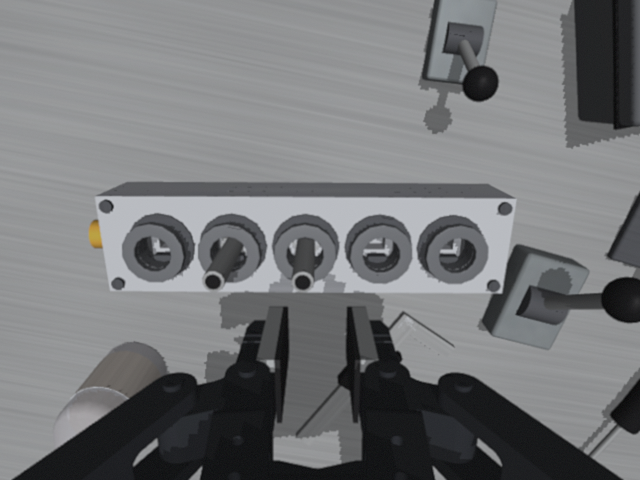

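```bash
python3 -m crank '[[0.5,0.2,0,-0.3,0,-0.3,-0.5],[0,0,0,-0.3,0,-0.3,-0.5],[0,0,0,0,0,0,-0.5],[0,0,0,0,1,0,-0.5],[0,0,0,0,1,0,-0.5],[0,0,0,0,1,0,-0.5],[0,0,0,0,1,0,-0.5],[0,0,0,0,0.3,0,-0.5],[0,0,0,0,0,0,-0.5],[0,0,0,0,0,0,-0.5]]' 20
python3 - <<'E'
from h import *
to([484.8,182.6,66],down(-1.381))
E
```

```text
clock: 37.33
eef_pos: [487.1, 179.9, 128.3]
tcp_rot: [-1.57, 0.001, -1.382]
contact_force: [-0.3, 0.4, -0.6]
opening: 0.249
now [487.1 179.9 128.3] [-1.570e+00  1.000e-03 -1.382e+00] F [-0.3  0.4 -0.6] op 0.249
shift cm in tool axes now [-0.3   6.23 -0.18]
turn deg [-0.04 -0.09 -0.05] | shift in target axes [-0.31  6.23 -0.17]
```

```bash
python3 -m crank '[[0,0,0,-0.25,0,-0.15,-0.5],[0,0,0,0,0.5,0,-0.5],[0,0,0,0,1,0,-0.5],[0,0,0,0,1,0,-0.5],[0,0,0,0,1,0,-0.5],[0,0,0,0,0.8,0,-0.5],[0,0,0,0,0.2,0,-0.5],[0,0,0,0,0,0,-0.5],[0,0,0,0,0,0,-0.5],[0,0,0,0,0,0,-0.5]]' 20
python3 - <<'E'
from h import *
to([484.8,182.6,66],down(-1.381))
s,p,R=pose();W=cam('wrist',(p,R));w=cams.grab_frame('wrist');save(w,'h2',150,200,480,480,2)
print(proj(W,[483.3,182.4,104]))
E
```

```text
clock: 38.17
eef_pos: [485.1, 182.4, 78.1]
tcp_rot: [-1.57, 0.001, -1.383]
contact_force: [-0.9, -0.6, 0.1]
opening: 0.252
now [485.1 182.4  78.1] [-1.570e+00  1.000e-03 -1.383e+00] F [-0.9 -0.6  0.1] op 0.252
shift cm in tool axes now [-0.02  1.21 -0.03]
turn deg [-0.02 -0.09 -0.05] | shift in target axes [-0.02  1.21 -0.03]
[318.43017064 391.23814695]
```

View pics/h2.png

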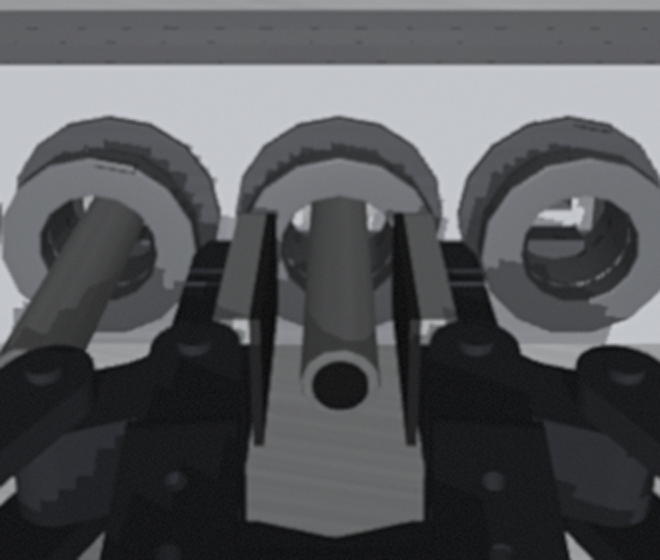

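```bash
python3 -m crank '[[0,0,0,0.05,0.3,0,-0.5],[0,0,0,0,0.3,0,-0.5],[0,0,0,0,0.3,0,-0.5],[0,0,0,0,0.3,0,-0.5],[0,0,0,0,0.2,0,-0.5],[0,0,0,0,0.2,0,-0.5],[0,0,0,0,0.1,0,-0.5],[0,0,0,0,0.1,0,-0.5],[0,0,0,0,0.1,0,-0.5],[0,0,0,0,0.1,0,-0.5]]' 20
python3 - <<'E'
from h import *
to([484.8,182.6,66],down(-1.381))
E
```

```text
clock: 39.05
eef_pos: [486.0, 182.1, 66.0]
tcp_rot: [-1.568, 0.001, -1.383]
contact_force: [-5.6, -2.4, 18.5]
opening: 0.253
now [486.  182.1  66. ] [-1.568e+00  1.000e-03 -1.383e+00] F [-5.6 -2.4 18.5] op 0.253
shift cm in tool axes now [-0.07 -0.   -0.11]
turn deg [-0.17 -0.1  -0.07] | shift in target axes [-0.07 -0.   -0.11]
```

```bash
python3 -m crank '[[0,0,0,-0.05,0,0,-0.5],[0,0,0,0,0.03,0,-0.7],[0,0,0,0,0.03,0,-0.9],[0,0,0,0,0.03,0,-0.9],[0,0,0,0,0.03,0,-0.9],[0,0,0,0,0.03,0,-0.9],[0,0,0,0,0.03,0,-0.95],[0,0,0,0,0.03,0,-0.95],[0,0,0,0,0.03,0,-0.95],[0,0,0,0,0.03,0,-0.95]]' 20
python3 - <<'E'
from h import *
to([484.8,182.6,66],down(-1.381))
E
```

```text
clock: 39.88
eef_pos: [486.6, 182.5, 66.9]
tcp_rot: [-1.565, 0.001, -1.382]
contact_force: [-2.6, -0.8, 7.7]
opening: 0.131
now [486.6 182.5  66.9] [-1.565e+00  1.000e-03 -1.382e+00] F [-2.6 -0.8  7.7] op 0.131
shift cm in tool axes now [-0.04  0.09 -0.18]
turn deg [-0.33 -0.08 -0.07] | shift in target axes [-0.04  0.09 -0.18]
```

```bash
python3 -m crank '[[0,0,0,0,-0.2,0,-0.95],[0,0,0,0,-0.2,0,-0.95],[0,0,0,0,-0.2,0,-0.95],[0,0,0,0,-0.2,0,-0.95],[0,0,0,0,-0.3,0,-0.95],[0,0,0,0,-0.4,0,-0.95],[0,0,0,0,-0.6,0,-1],[0,0,0,0,-0.8,0,-1],[0,0,0,0,-1,0,-1],[0,0,0,0,-1,0,-1]]' 25
python3 - <<'E'
from h import *
to([484.8,182.6,66],down(-1.381))
s,p,R=pose();W=cam('wrist',(p,R));w=cams.grab_frame('wrist');save(w,'h4',150,200,480,480,2)
for z in(-1,-2,-3):print(proj(W,p+R@[0,-37.1,z]))
E
```

```text
clock: 40.72
eef_pos: [485.4, 182.0, 117.7]
tcp_rot: [-1.567, 0.001, -1.382]
contact_force: [0.0, 0.8, -1.4]
opening: 0.128
now [485.4 182.  117.7] [-1.567e+00  1.000e-03 -1.382e+00] F [ 0.   0.8 -1.4] op 0.128
shift cm in tool axes now [-0.06  5.17 -0.07]
turn deg [-0.19 -0.09 -0.05] | shift in target axes [-0.07  5.17 -0.05]
[319.77895534 415.03308226]
[319.77165099 418.03231839]
[319.76437935 421.01392908]
```

View pics/h4.png

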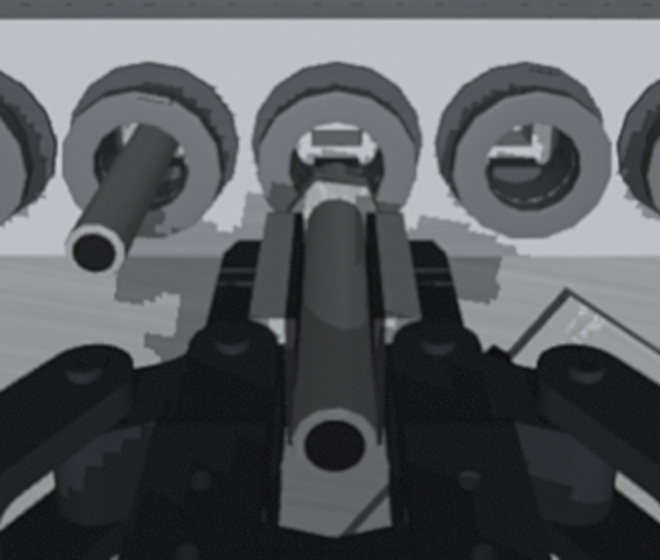

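```bash
python3 -m crank '[[0,0,0,0,-2,0,-1],[0,0,0,0,-2.5,0,-1],[0,0,0,0,-2.5,0,-1],[0,0,0,0,-2.5,0,-1],[0,0,0,0,-2,0,-1],[0,5,0,2,0,0,-1],[0,5,0,3,0,0,-1],[0,5.3,0,3,0,0,-1],[0,0,0,3,0,0,-1],[0,0,0,3,0,0,-1]]' 40
python3 -m crank '[[0,0,0,3.5,0,0,-1],[0,0,0,3.5,0,0,-1],[0,0,0,3.5,0,0,-1],[0,0,0,3.5,0,0,-1],[0,0,0,2,0,0,-1],[6.5,0,0,1,0,0,-1],[7,0,0,0,0,0,-1],[7,0,0,0,0,0,-1],[7,0,0,0,0,0,-1],[7,0,0,0,0,0,-1]]'
python3 - <<'E'
from h import *
to(*placeT(1,40,0,4.9,-3.2,-.3))
save(cams.grab_frame('scene'),'h5',150,20,450,300,2.5)
E
```

```text
clock: 41.6
eef_pos: [490.0, 43.5, 249.2]
tcp_rot: [-1.552, 0.009, -1.655]
contact_force: [0.9, -0.0, -0.4]
opening: 0.127
clock: 42.43
eef_pos: [477.9, -141.0, 256.8]
tcp_rot: [-0.961, 0.004, -1.658]
contact_force: [0.6, 2.3, 0.9]
opening: 0.126
now [ 477.9 -141.   256.8] [-0.961  0.004 -1.658] F [0.6 2.3 0.9] op 0.126
shift cm in tool axes now [ 0.39 14.74  3.11]
turn deg [ 0.05 -0.28 -0.06] | shift in target axes [ 0.39 14.74  3.09]
```

View pics/h5.png

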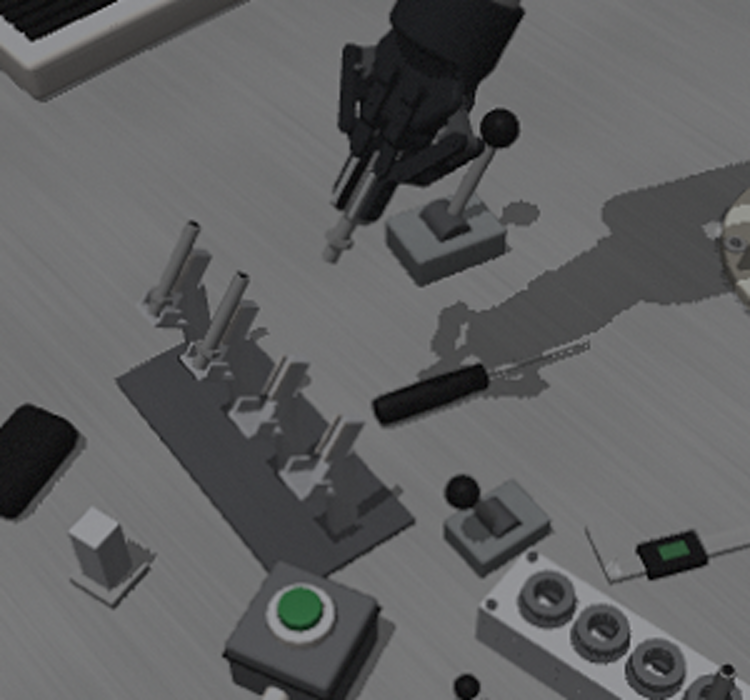

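```bash
python3 -m crank '[[0,-0.3,0,0.2,0,1.3,-1],[0,0,0,0,2,1.3,-1],[0,0,0,0,2.5,0.3,-1],[0,0,0,0,2.5,0,-1],[0,0,0,0,2.5,0,-1],[0,0,0,0,2,0,-1],[0,0,0,0,1.3,0,-1],[0,0,0,0,0,0,-1],[0,0,0,0,0,0,-1],[0,0,0,0,0,0,-1]]'
python3 - <<'E'
from h import *
to(*placeT(1,5,3,4.9,-3.2,-.3))
E
```

```text
clock: 43.32
eef_pos: [595.9, -147.6, 175.0]
tcp_rot: [-0.957, 0.01, -1.64]
contact_force: [0.1, -0.4, -0.1]
opening: 0.127
now [ 595.9 -147.6  175. ] [-0.957  0.01  -1.64 ] F [ 0.1 -0.4 -0.1] op 0.127
shift cm in tool axes now [ 0.71  0.94 -5.4 ]
turn deg [-0.16  0.39 -0.94] | shift in target axes [ 0.73  0.97 -5.39]
```

```bash
python3 -m crank '[[-0.1,0.4,-0.9,0.3,0.3,-0.4,-1],[0,0,0,0.3,0.4,-0.8,-1],[0,0,0,0,0,-0.8,-1],[0,0,0,0,0,-0.8,-1],[0,0,0,0,0,-0.8,-1],[0,0,0,0,0,-0.4,-1],[0,0,0,0,0,0,-1],[0,0,0,0,0,0,-1],[0,0,0,0,0,0,-1],[0,0,0,0,0,0,-1]]'
python3 - <<'E'
from h import *
to(*placeT(1,0,2,4.9,-3.2,-.3))
E
```

```text
clock: 44.15
eef_pos: [574.2, -150.4, 160.4]
tcp_rot: [-0.94, 0.003, -1.648]
contact_force: [0.6, 0.4, -0.5]
opening: 0.129
now [ 574.2 -150.4  160.4] [-0.94   0.003 -1.648] F [ 0.6  0.4 -0.5] op 0.129
shift cm in tool axes now [ 0.26  1.03 -3.33]
turn deg [-1.14  0.21 -0.35] | shift in target axes [ 0.26  1.09 -3.3 ]
```

```bash
python3 -m crank '[[-1.1,0.2,-0.3,0.2,0.3,-0.3,-1],[0,0,0,0,0.4,-0.6,-1],[0,0,0,0,0.2,-0.7,-1],[0,0,0,0,0,-0.6,-1],[0,0,0,0,0,-0.4,-1],[0,0,0,0,0,-0.1,-1],[0,0,0,0,0,0,-1],[0,0,0,0,0,0,-1],[0,0,0,0,0,0,-1],[0,0,0,0,0,0,-1]]'
python3 - <<'E'
from h import *
to(*placeT(1,0,2,4.9,-3.2,-.3))
E
```

```text
clock: 44.98
eef_pos: [561.4, -151.9, 141.6]
tcp_rot: [-0.954, -0.002, -1.652]
contact_force: [1.1, 0.3, -1.4]
opening: 0.132
now [ 561.4 -151.9  141.6] [-0.954 -0.002 -1.652] F [ 1.1  0.3 -1.4] op 0.132
shift cm in tool axes now [ 0.    0.27 -1.19]
turn deg [-0.35  0.17 -0.  ] | shift in target axes [ 0.    0.28 -1.19]
```

```bash
python3 -m crank '[[-0.3,0.1,0,0,0.2,-0.2,-1],[0,0,0,0,0,-0.3,-1],[0,0,0,0,0,-0.3,-1],[0,0,0,0,0,-0.2,-1],[0,0,0,0,0,-0.1,-1],[0,0,0,0,0,-0.1,-1],[0,0,0,0,0,0,-1],[0,0,0,0,0,0,-1],[0,0,0,0,0,0,-1],[0,0,0,0,0,0,-1]]'
python3 - <<'E'
from h import *
to(*placeT(1,0,2,4.9,-3.2,-.3))
save(cams.grab_frame('scene'),'i1',200,120,320,210,6.6)
E
```

```text
clock: 45.82
eef_pos: [554.1, -151.6, 133.3]
tcp_rot: [-0.958, -0.001, -1.654]
contact_force: [-0.5, -0.6, 0.0]
opening: 0.128
now [ 554.1 -151.6  133.3] [-9.580e-01 -1.000e-03 -1.654e+00] F [-0.5 -0.6  0. ] op 0.128
shift cm in tool axes now [-0.02  0.02 -0.12]
turn deg [-0.09  0.08  0.02] | shift in target axes [-0.02  0.02 -0.12]
```

View pics/i1.png

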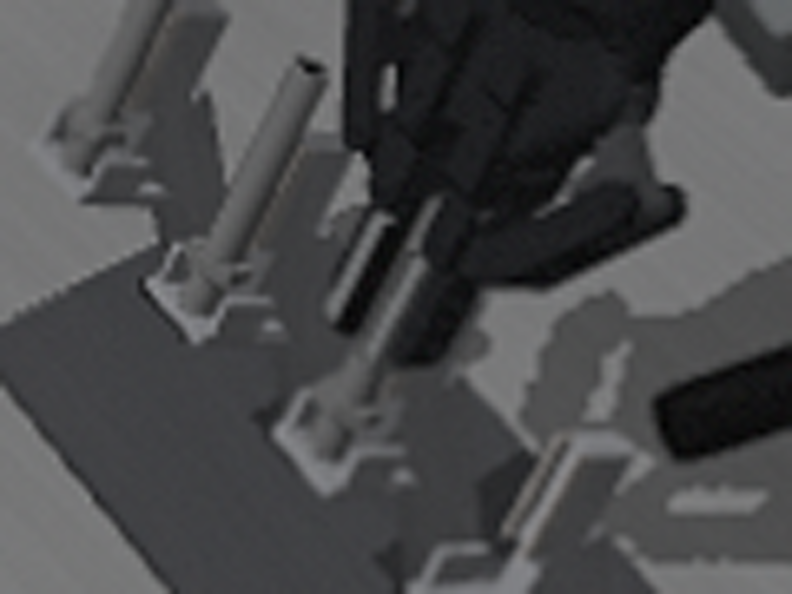

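```bash
python3 -m crank '[[0,0,0,0,0,-0.1,-1],[0,0,0,0,0,-0.1,-1],[0,0,0,0,0,0,-0.65],[0,0,0,0,0,0,-0.6],[0,0,0,0,0,0,-0.5],[0,0,0,0,0,0,-0.4],[0,0,0,0,0,0.2,-0.4],[0,0,0,0,0,0.5,-0.4],[0,0,0,0,0,1,-0.4],[0,0,0,0,0,1.5,-0.4]]'
python3 -m crank '[[0,0,0,0,0,1.5,-0.4],[0,0,0,0,0,1.5,-0.4],[0,0,0,0,-1,1.5,-0.4],[0,0,0,0,-2,0,-0.4],[0,0,0,0,-2,0,-0.4],[0,0,0,0,-2,0,-0.4],[0,0,0,0,-1.5,0,-0.4],[0,0,0,0,0,0,-0.4],[0,0,0,0,0,0,-0.4],[0,0,0,0,0,0,-0.4]]'
python3 - <<'E'
from h import *
np.set_printoptions(precision=1,suppress=True)
to([474.6,227.6,200],down(-1.381))
s,p,R=pose();W=cam('wrist',(p,R));R2=Rrest()
w=cams.grab_frame('wrist');cv2.imwrite('pics/i2.png',w)
print([proj(W,RO[k]-42*R2[:,1]) for k in (1,)])
E
```

```text
clock: 46.7
eef_pos: [576.0, -153.0, 148.7]
tcp_rot: [-0.962, 0.0, -1.655]
contact_force: [-0.3, 0.7, -0.6]
opening: 0.3
clock: 47.53
eef_pos: [566.6, -153.1, 249.4]
tcp_rot: [-0.962, -0.003, -1.656]
contact_force: [-0.2, -0.1, -0.9]
opening: 0.299
now [ 566.6 -153.1  249.4] [-1.  -0.  -1.7] F [-0.2 -0.1 -0.9] op 0.299
shift cm in tool axes now [-37.2  -3.1 -12.9]
turn deg [-34.6 -15.2   5. ] | shift in target axes [-39.1   4.9  -1.9]
[array([315.8, 422.8])]
```

View pics/i2.png

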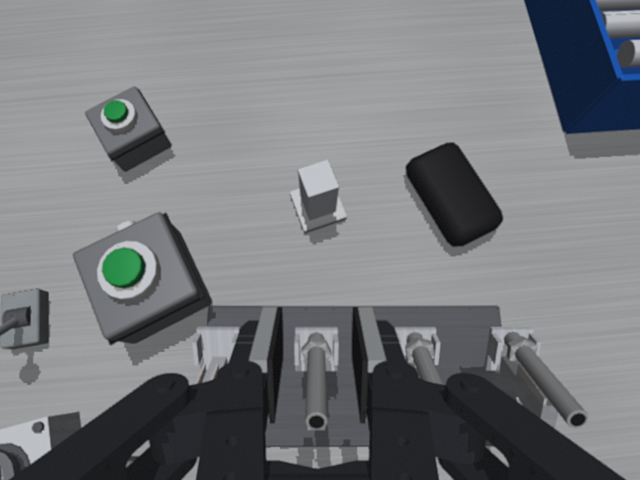

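Good (317,421). Last tube, T4.

```bash
python3 -m crank '[[-7,0,0,-3.5,0,0,-0.5],[-7,0,0,-4,0,0,-0.5],[-7,0,0,-4,0,0,-0.5],[-7,0,0,-4,0,0,-0.5],[-7,0,0,-4,0,0,-0.5],[-1,0,0,-4,0,-1,-0.5],[0,-5,0,-4,0,-1,-0.5],[0,-5,0,-3.5,0,-1,-0.5],[0,-5,0,-3,0,-1,-0.5],[0,0,0,-1,0,0,-0.5]]' 20
python3 - <<'E'
from h import *
to([475,227.6,180],down(-1.381))
E
```

```text
clock: 48.42
eef_pos: [543.3, 186.6, 234.8]
tcp_rot: [-1.538, -0.006, -1.378]
contact_force: [-0.1, -0.2, -0.7]
opening: 0.249
now [543.3 186.6 234.8] [-1.538 -0.006 -1.378] F [-0.1 -0.2 -0.7] op 0.249
shift cm in tool axes now [-5.37  5.25 -6.1 ]
turn deg [-1.9   0.16  0.36] | shift in target axes [-5.32  5.48 -5.93]
```

```bash
python3 -m crank '[[-1.9,0,0.4,-1,0.5,-1,-0.5],[0,0,0,-1.5,1,-1.5,-0.5],[0,0,0,-1.3,1.5,-1.5,-0.5],[0,0,0,-0.6,1.5,-1,-0.5],[0,0,0,0,1,0,-0.5],[0,0,0,0,0,0,-0.5],[0,0,0,0,0,0,-0.5],[0,0,0,0,0,0,-0.5],[0,0,0,0,0,0,-0.5],[0,0,0,0,0,0,-0.5]]' 20
python3 - <<'E'
from h import *
to([476.1,227.9,130],down(-1.381))
s,p,R=pose();W=cam('wrist',(p,R));w=cams.grab_frame('wrist');cv2.imwrite('pics/j1.png',w)
print(proj(W,[474.6,227.6,104]))
E
```

```text
clock: 49.25
eef_pos: [483.5, 221.5, 171.1]
tcp_rot: [-1.589, 0.002, -1.385]
contact_force: [-0.1, -0.5, 0.5]
opening: 0.247
now [483.5 221.5 171.1] [-1.589  0.002 -1.385] F [-0.1 -0.5  0.5] op 0.247
shift cm in tool axes now [-0.75  4.12 -0.54]
turn deg [ 1.02 -0.25 -0.13] | shift in target axes [-0.77  4.11 -0.61]
[303.74718668 281.51636294]
```

View pics/j1.png

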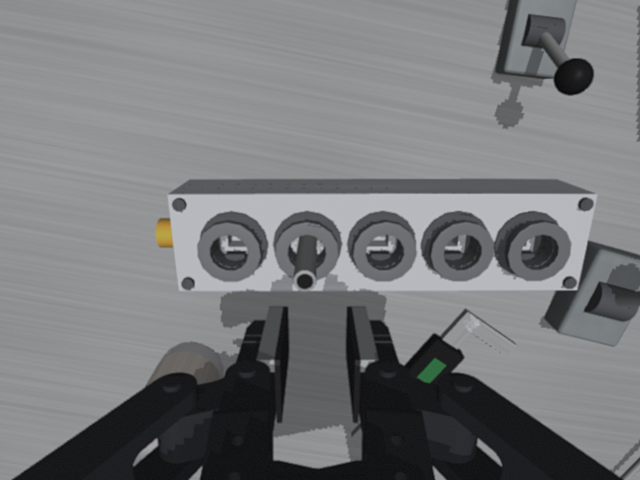

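```bash
python3 -m crank '[[1,-0.2,0,-0.3,0,-0.2,-0.5],[0,0,0,-0.3,0,-0.3,-0.5],[0,0,0,0,0,0,-0.5],[0,0,0,0,1,0,-0.5],[0,0,0,0,1,0,-0.5],[0,0,0,0,1,0,-0.5],[0,0,0,0,1,0,-0.5],[0,0,0,0,0,0,-0.5],[0,0,0,0,0,0,-0.5],[0,0,0,0,0,0,-0.5]]' 20
python3 - <<'E'
from h import *
to([476.5,227.6,66],down(-1.381))
E
```

```text
clock: 50.13
eef_pos: [477.4, 227.0, 127.1]
tcp_rot: [-1.568, 0.003, -1.382]
contact_force: [-0.8, -0.3, -0.0]
opening: 0.248
now [477.4 227.  127.1] [-1.568  0.003 -1.382] F [-0.8 -0.3 -0. ] op 0.248
shift cm in tool axes now [-0.06  6.11 -0.1 ]
turn deg [-0.15 -0.06 -0.15] | shift in target axes [-0.08  6.11 -0.08]
```

```bash
python3 -m crank '[[-0.1,0,-0.1,-0.05,0.3,-0.05,-0.5],[0,0,0,0,0.7,0,-0.5],[0,0,0,0,1,0,-0.5],[0,0,0,0,1,0,-0.5],[0,0,0,0,1,0,-0.5],[0,0,0,0,0.6,0,-0.5],[0,0,0,0,0.2,0,-0.5],[0,0,0,0,0,0,-0.5],[0,0,0,0,0,0,-0.5],[0,0,0,0,0,0,-0.5]]' 20
python3 - <<'E'
from h import *
to([476.5,227.6,66],down(-1.381))
s,p,R=pose();W=cam('wrist',(p,R));w=cams.grab_frame('wrist');save(w,'j2',150,200,480,480,2)
print(proj(W,[474.6,227.6,104]))
E
```

```text
clock: 50.97
eef_pos: [477.8, 227.8, 74.3]
tcp_rot: [-1.569, 0.001, -1.382]
contact_force: [-1.1, -1.0, 3.3]
opening: 0.251
now [477.8 227.8  74.3] [-1.569e+00  1.000e-03 -1.382e+00] F [-1.1 -1.   3.3] op 0.251
shift cm in tool axes now [-0.    0.83 -0.13]
turn deg [-0.1  -0.07 -0.05] | shift in target axes [-0.01  0.83 -0.13]
[318.10417401 403.47857765]
```

View pics/j2.png

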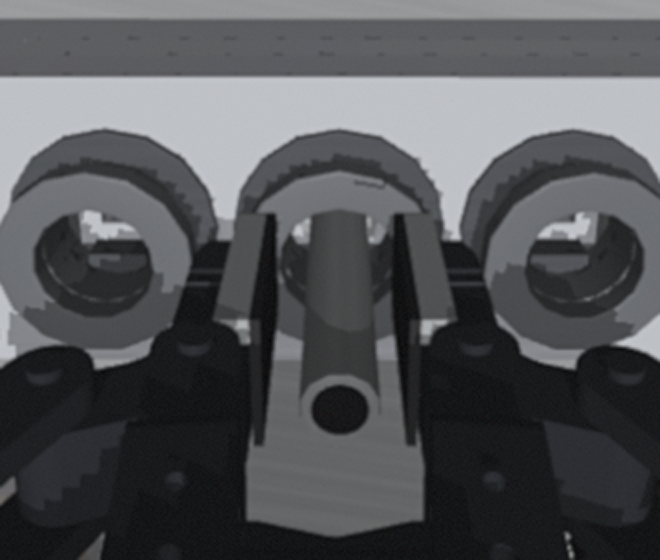

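```bash
python3 -m crank '[[0,0,0,0.05,0.3,-0.1,-0.5],[0,0,0,0,0.3,0,-0.5],[0,0,0,0,0.3,0,-0.5],[0,0,0,0,0.2,0,-0.5],[0,0,0,0,0.1,0,-0.5],[0,0,0,0,0.1,0,-0.5],[0,0,0,0,0.1,0,-0.5],[0,0,0,0,0.1,0,-0.5],[0,0,0,0,0.1,0,-0.5],[0,0,0,0,0.1,0,-0.5]]' 20
python3 - <<'E'
from h import *
to([476.5,227.6,66],down(-1.381))
E
```

```text
clock: 51.85
eef_pos: [477.8, 227.7, 66.0]
tcp_rot: [-1.565, 0.002, -1.382]
contact_force: [-4.2, -2.2, 17.4]
opening: 0.25
now [477.8 227.7  66. ] [-1.565  0.002 -1.382] F [-4.2 -2.2 17.4] op 0.25
shift cm in tool axes now [-0.01 -0.   -0.13]
turn deg [-0.34 -0.08 -0.13] | shift in target axes [-0.01 -0.   -0.13]
```

```bash
python3 -m crank '[[0,0,0,0,0,-0.05,-0.5],[0,0,0,0,0.03,0,-0.7],[0,0,0,0,0.03,0,-0.9],[0,0,0,0,0.03,0,-0.9],[0,0,0,0,0.03,0,-0.9],[0,0,0,0,0.03,0,-0.9],[0,0,0,0,0.03,0,-0.95],[0,0,0,0,0.03,0,-0.95],[0,0,0,0,0.03,0,-0.95],[0,0,0,0,0.03,0,-0.95]]' 20
python3 - <<'E'
from h import *
to([476.5,227.6,66],down(-1.381))
E
```

```text
clock: 52.68
eef_pos: [478.2, 227.7, 67.0]
tcp_rot: [-1.56, 0.003, -1.382]
contact_force: [-1.3, 0.0, 7.8]
opening: 0.137
now [478.2 227.7  67. ] [-1.56   0.003 -1.382] F [-1.3  0.   7.8] op 0.137
shift cm in tool axes now [-0.02  0.1  -0.17]
turn deg [-0.61 -0.07 -0.17] | shift in target axes [-0.02  0.1  -0.17]
```

```bash
python3 -m crank '[[0,0,0,0,-0.2,0,-0.95],[0,0,0,0,-0.2,0,-0.95],[0,0,0,0,-0.2,0,-0.95],[0,0,0,0,-0.2,0,-0.95],[0,0,0,0,-0.3,0,-0.95],[0,0,0,0,-0.4,0,-0.95],[0,0,0,0,-0.6,0,-1],[0,0,0,0,-0.8,0,-1],[0,0,0,0,-1,0,-1],[0,0,0,0,-1,0,-1]]' 25
python3 - <<'E'
from h import *
to([476.5,227.6,66],down(-1.381))
s,p,R=pose();W=cam('wrist',(p,R));w=cams.grab_frame('wrist');save(w,'j4',150,200,480,480,2)
for z in(-1,-2,-3,-4):print(proj(W,p+R@[0,-37,z]))
E
```

```text
clock: 53.52
eef_pos: [476.1, 226.4, 117.4]
tcp_rot: [-1.564, 0.002, -1.382]
contact_force: [0.0, 0.9, -1.1]
opening: 0.127
now [476.1 226.4 117.4] [-1.564  0.002 -1.382] F [ 0.   0.9 -1.1] op 0.127
shift cm in tool axes now [-0.1   5.14  0.02]
turn deg [-0.41 -0.06 -0.09] | shift in target axes [-0.11  5.14  0.06]
[319.78143389 414.79444238]
[319.7741292  417.79190922]
[319.76685719 420.77177791]
[319.75961772 423.73417348]
```

View pics/j4.png

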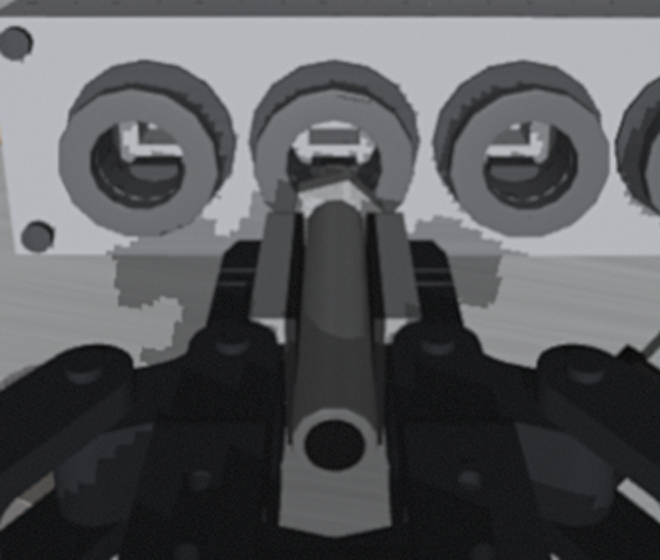

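```bash
python3 -m crank '[[0,0,0,0,-2,0,-1],[0,0,0,0,-2.5,0,-1],[0,0,0,0,-2.5,0,-1],[0,0,0,0,-2.5,0,-1],[0,0,0,0,-2,0,-1],[0,5,0,2,0,0,-1],[0,5,0,3,0,0,-1],[0,5.3,0,3,0,0,-1],[0,0,0,3,0,0,-1],[0,0,0,3,0,0,-1]]' 40
python3 -m crank '[[0,0,0,3.5,0,0,-1],[0,0,0,3.5,0,0,-1],[0,0,0,3.5,0,0,-1],[0,0,0,3,0,0,-1],[0,0,0,1.5,0,0,-1],[6.5,0,0,0,0,0,-1],[7,0,0,0,0,0,-1],[7,0,0,0,0,0,-1],[7,0,0,0,0,0,-1],[7,0,0,0,0,0,-1]]'
python3 - <<'E'
from h import *
to(*placeT(0,40,0,5,-3.3,-.3))
E
```

```text
clock: 54.4
eef_pos: [479.1, 87.6, 248.2]
tcp_rot: [-1.552, 0.011, -1.655]
contact_force: [0.7, -0.4, -0.5]
opening: 0.126
clock: 55.23
eef_pos: [467.8, -76.9, 256.1]
tcp_rot: [-0.929, 0.005, -1.663]
contact_force: [1.2, 2.6, -1.6]
opening: 0.126
now [467.8 -76.9 256.1] [-0.929  0.005 -1.663] F [ 1.2  2.6 -1.6] op 0.126
shift cm in tool axes now [-0.35 15.7   3.94]
turn deg [-1.78 -0.53  0.02] | shift in target axes [-0.3  15.57  4.42]
```

```bash
python3 -m crank '[[-1.8,-0.5,0,-0.3,0,1.5,-1],[0,0,0,-0.3,2,1.5,-1],[0,0,0,0,2.5,1,-1],[0,0,0,0,2.5,0,-1],[0,0,0,0,2.5,0,-1],[0,0,0,0,2,0,-1],[0,0,0,0,1.5,0,-1],[0,0,0,0,0.5,0,-1],[0,0,0,0,0,0,-1],[0,0,0,0,0,0,-1]]'
python3 - <<'E'
from h import *
to(*placeT(0,5,3,5,-3.3,-.3))
E
```

```text
clock: 56.07
eef_pos: [564.3, -76.6, 156.0]
tcp_rot: [-0.965, 0.003, -1.655]
contact_force: [-0.3, -0.0, -0.3]
opening: 0.125
now [564.3 -76.6 156. ] [-0.965  0.003 -1.655] F [-0.3 -0.  -0.3] op 0.125
shift cm in tool axes now [ 0.55  1.56 -1.2 ]
turn deg [ 0.29 -0.1  -0.1 ] | shift in target axes [ 0.54  1.56 -1.21]
```

```bash
python3 -m crank '[[0.3,0,0,0.2,0,0,-1],[0,0,0,0.2,0,0,-1],[0,0,0,0,0,0,-1],[0,0,0,0,0.4,0,-1],[0,0,0,0,0.5,0,-1],[0,0,0,0,0.4,0,-1],[0,0,0,0,0,0,-1],[0,0,0,0,0,0,-1],[0,0,0,0,0,0,-1],[0,0,0,0,0,0,-1]]'
python3 - <<'E'
from h import *
to(*placeT(0,0,2,5,-3.3,-.3))
E
```

```text
clock: 56.9
eef_pos: [571.9, -80.1, 153.5]
tcp_rot: [-0.949, 0.004, -1.653]
contact_force: [0.8, 0.3, -0.4]
opening: 0.13
now [571.9 -80.1 153.5] [-0.949  0.004 -1.653] F [ 0.8  0.3 -0.4] op 0.13
shift cm in tool axes now [ 0.26  0.98 -2.22]
turn deg [-0.62 -0.05 -0.26] | shift in target axes [ 0.25  1.01 -2.21]
```

```bash
python3 -m crank '[[-0.6,0,-0.3,0.2,0.2,-0.1,-1],[0,0,0,0,0.4,-0.3,-1],[0,0,0,0,0.3,-0.4,-1],[0,0,0,0,0,-0.4,-1],[0,0,0,0,0,-0.3,-1],[0,0,0,0,0,0,-1],[0,0,0,0,0,0,-1],[0,0,0,0,0,0,-1],[0,0,0,0,0,0,-1],[0,0,0,0,0,0,-1]]'
python3 - <<'E'
from h import *
to(*placeT(0,0,2,5,-3.3,-.3))
E
```

```text
clock: 57.73
eef_pos: [564.5, -82.2, 140.0]
tcp_rot: [-0.958, -0.005, -1.653]
contact_force: [-0.1, 0.5, -1.1]
opening: 0.128
now [564.5 -82.2 140. ] [-0.958 -0.005 -1.653] F [-0.1  0.5 -1.1] op 0.128
shift cm in tool axes now [-0.02  0.31 -0.85]
turn deg [-0.13  0.23  0.17] | shift in target axes [-0.02  0.31 -0.85]
```

```bash
python3 -m crank '[[-0.1,0.2,0.2,-0.02,0.2,-0.2,-1],[0,0,0,0,0.1,-0.2,-1],[0,0,0,0,0,-0.2,-1],[0,0,0,0,0,-0.1,-1],[0,0,0,0,0,-0.1,-1],[0,0,0,0,0,-0.1,-1],[0,0,0,0,0,-0.1,-1],[0,0,0,0,0,0,-1],[0,0,0,0,0,0,-1],[0,0,0,0,0,0,-1]]'
python3 - <<'E'
from h import *
to(*placeT(0,0,2,5,-3.3,-.3))
save(cams.grab_frame('scene'),'k1',220,140,340,230,6.6)
E
```

```text
clock: 58.57
eef_pos: [559.8, -82.1, 133.3]
tcp_rot: [-0.956, -0.002, -1.654]
contact_force: [-0.1, -0.2, -0.3]
opening: 0.127
now [559.8 -82.1 133.3] [-0.956 -0.002 -1.654] F [-0.1 -0.2 -0.3] op 0.127
shift cm in tool axes now [-0.04  0.03 -0.08]
turn deg [-0.21  0.11  0.04] | shift in target axes [-0.04  0.03 -0.08]
```

View pics/k1.png

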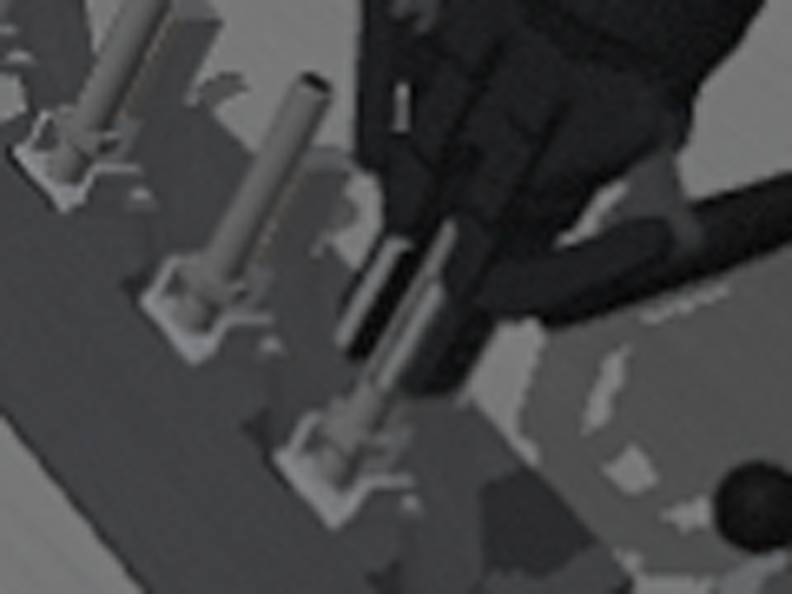

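```bash
python3 -m crank '[[0,0,0,0,0,-0.1,-1],[0,0,0,0,0,0,-1],[0,0,0,0,0,0,-0.65],[0,0,0,0,0,0,-0.6],[0,0,0,0,0,0,-0.5],[0,0,0,0,0,0,-0.4],[0,0,0,0,0,0.2,-0.4],[0,0,0,0,0,0.5,-0.4],[0,0,0,0,0,1,-0.4],[0,0,0,0,0,1.5,-0.4]]'
python3 -m crank '[[0,0,0,0,0,1.5,-0.4],[0,0,0,0,0,1.5,-0.4],[0,0,0,0,-1,1.5,-0.4],[0,0,0,0,-2,0,-0.4],[0,0,0,0,-2,0,-0.4],[0,0,0,0,-2,0,-0.4],[0,0,0,0,-1.5,0,-0.4],[0,0,0,0,0,0,-0.4],[0,0,0,0,0,0,-0.4],[0,0,0,0,0,0,-0.4]]'
python3 - <<'E'
from h import *
np.set_printoptions(precision=1,suppress=True)
s,p,R=pose();W=cam('wrist',(p,R));R2=Rrest()
w=cams.grab_frame('wrist');cv2.imwrite('pics/k2.png',w)
print([proj(W,RO[k]-42*R2[:,1]) for k in (0,1,2)])
sc=cams.grab_frame('scene');save(sc,'k2s',180,80,420,260,3.3)
print([((proj(cam('scene'),RO[k]-42*R2[:,1])-[180,80])*3.3) for k in range(4)])
def green(im,c):
    h=cv2.cvtColor(im,cv2.COLOR_BGR2HSV);m=cv2.inRange(h,(50,120,50),(80,255,255));n,l,st,ce=cv2.connectedComponentsWithStats(m)
    for i in range(1,n):
        if st[i,4]>40: print(ce[i],st[i,4],onz(c,*ce[i],82))
green(w,W);green(sc,cam('scene'));t=cams.grab_frame('top');green(t,cam('top'));cv2.imwrite('pics/k2t.png',t)
E
```

```text
clock: 59.45
eef_pos: [573.7, -82.1, 143.2]
tcp_rot: [-0.955, 0.001, -1.652]
contact_force: [0.3, -0.3, 0.5]
opening: 0.296
clock: 60.28
eef_pos: [549.6, -79.8, 228.9]
tcp_rot: [-0.953, 0.003, -1.65]
contact_force: [-0.1, 0.1, 0.8]
opening: 0.298
[array([319.8, 379. ]), array([459.7, 379.7]), array([597.3, 379.1])]
[array([363.6, 317.4]), array([290. , 238.4]), array([221.2, 165.1]), array([156.6,  97. ])]
[190.3  77.9] 371 [785.2   9.5  82. ]
[212.1 232.3] 1275 [646.1  -8.3  82. ]
[269.6 262.9] 205 [648.4  -5.5  82. ]
[205. 335.] 109 [810.4  30.4  82. ]
[305.5 126.6] 56 [799.7  16.3  82. ]
[317.2 192.5] 137 [647.6  -7.7  82. ]
```

View pics/k2.png

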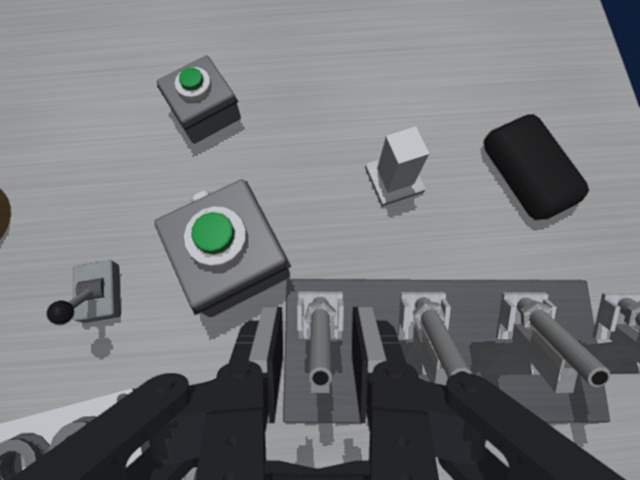

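View pics/k2s.png

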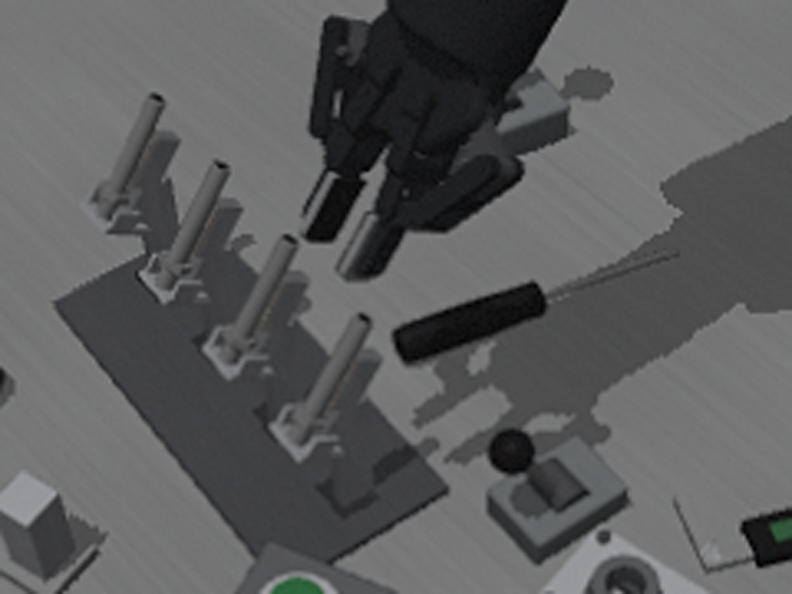

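```bash
python3 -m crank '[[-7,0,0,0,0,0,-1],[-7,0,0,-1,0,0,-1],[-7,0,0,-1.5,0,0,-1],[-7,0,0,-1.5,0,0,-1],[-6,0,0,-1.5,0,1,-1],[0,0,0,-1,0,2,-1],[0,0,0,-0.5,0,2,-1],[0,0,0,0,0,1.5,-1],[0,0,0,0,0,0.5,-1],[0,0,0,0,0,0,-1]]'
python3 - <<'E'
from h import *
to([647.2,-7.3,150],down(-1.655))
E
```

```text
clock: 61.27
eef_pos: [624.5, -11.7, 216.4]
tcp_rot: [-1.583, -0.0, -1.652]
contact_force: [-0.0, 0.5, -0.3]
opening: 0.004
now [624.5 -11.7 216.4] [-1.583 -0.    -1.652] F [-0.   0.5 -0.3] op 0.004
shift cm in tool axes now [-0.62  6.61  2.3 ]
turn deg [0.7  0.14 0.  ] | shift in target axes [-0.63  6.64  2.22]
```

```bash
python3 -m crank '[[0.7,0,0,-0.3,0,0.8,-1],[0,0,0,-0.2,0,0.8,-1],[0,0,0,0,0,0.4,-1],[0,0,0,0,1,0,-1],[0,0,0,0,1,0,-1],[0,0,0,0,1,0,-1],[0,0,0,0,1,0,-1],[0,0,0,0,1,0,-1],[0,0,0,0,0,0,-1],[0,0,0,0,0,0,-1]]'
python3 - <<'E'
from h import *
to([647.2,-7.3,110],down(-1.655))
s,p,R=pose();W=cam('wrist',(p,R));w=cams.grab_frame('wrist');cv2.imwrite('pics/l1.png',w)
h=cv2.cvtColor(w,cv2.COLOR_BGR2HSV);m=cv2.inRange(h,(50,120,50),(80,255,255));n,l,st,ce=cv2.connectedComponentsWithStats(m)
for i in range(1,n):
    if st[i,4]>100: print(ce[i],st[i],onz(W,*ce[i],82))
E
```

```text
clock: 62.1
eef_pos: [641.4, -8.8, 158.1]
tcp_rot: [-1.576, -0.0, -1.654]
contact_force: [0.4, -0.2, 0.1]
opening: 0.0
now [641.4  -8.8 158.1] [-1.576 -0.    -1.654] F [ 0.4 -0.2  0.1] op 0.0
shift cm in tool axes now [-0.2   4.8   0.59]
turn deg [0.28 0.07 0.  ] | shift in target axes [-0.2   4.81  0.57]
[315.47539771 248.99778024] [ 287  220   58   59 2703] [648.78167052  -7.97158806  82.        ]
```

View pics/l1.png

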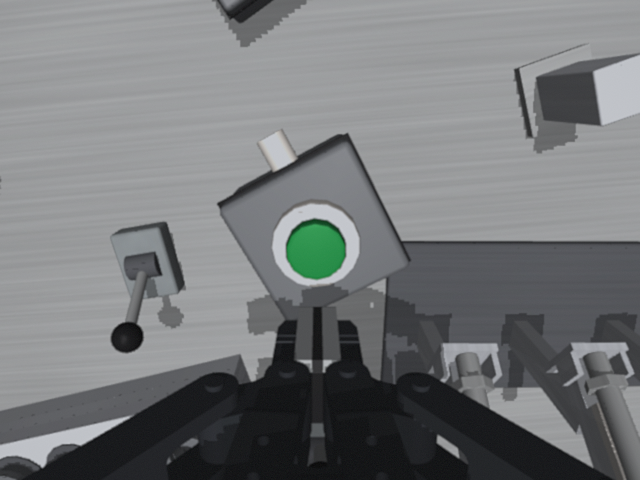

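```bash
python3 -m crank '[[0.3,0,0,-0.1,0,0.4,-1],[0,0,0,0,0,0.3,-1],[0,0,0,0,0.5,0,-1],[0,0,0,0,1,0,-1],[0,0,0,0,1,0,-1],[0,0,0,0,1,0,-1],[0,0,0,0,1,0,-1],[0,0,0,0,0.5,0,-1],[0,0,0,0,0,0,-1],[0,0,0,0,0,0,-1]]'
python3 - <<'E'
from h import *
to([648.3,-7.8,86],down(-1.655))
E
```

```text
clock: 62.98
eef_pos: [649.6, -8.3, 102.9]
tcp_rot: [-1.569, -0.0, -1.654]
contact_force: [0.1, -0.2, 1.0]
opening: 0.002
now [649.6  -8.3 102.9] [-1.569 -0.    -1.654] F [ 0.1 -0.2  1. ] op 0.002
shift cm in tool axes now [-0.04  1.69 -0.13]
turn deg [-0.08  0.07  0.  ] | shift in target axes [-0.04  1.69 -0.13]
```

```bash
python3 -m crank '[[0,0,0,0,0.4,-0.1,-1],[0,0,0,0,0.4,0,-1],[0,0,0,0,0.4,0,-1],[0,0,0,0,0.3,0,-1],[0,0,0,0,0.3,0,-1],[0,0,0,0,0.2,0,-1],[0,0,0,0,0.15,0,-1],[0,0,0,0,0.15,0,-1],[0,0,0,0,0.1,0,-1],[0,0,0,0,0.1,0,-1]]'
python3 - <<'E'
from h import *
to([648.3,-7.8,86],down(-1.655))
E
```

```text
clock: 63.82
eef_pos: [649.3, -8.2, 87.0]
tcp_rot: [-1.567, 0.0, -1.654]
contact_force: [-3.6, -0.1, 10.2]
opening: -0.0
now [649.3  -8.2  87. ] [-1.567  0.    -1.654] F [-3.6 -0.1 10.2] op -0.0
shift cm in tool axes now [-0.03  0.1  -0.1 ]
turn deg [-0.23  0.08 -0.01] | shift in target axes [-0.03  0.1  -0.1 ]
```

```bash
python3 -m crank '[[0,0,0,0,0.15,0,-1],[0,0,0,0,0.15,0,-1],[0,0,0,0,0.15,0,-1],[0,0,0,0,0.1,0,-1],[0,0,0,0,0.1,0,-1],[0,0,0,0,0.1,0,-1],[0,0,0,0,0.05,0,-1],[0,0,0,0,0.05,0,-1],[0,0,0,0,0.05,0,-1],[0,0,0,0,0.05,0,-1]]'
python3 -m crank '[[0,0,0,0,-0.3,0,-1],[0,0,0,0,-0.8,0,-1],[0,0,0,0,-1.5,0,-1],[0,0,0,0,-2,0,-1],[0,0,0,0,-2.5,0,-1],[0,0,0,0,-2.5,0,-1],[0,0,0,-1,-2.5,0,-1],[0,0,0,-2,-1,0,-1],[0,0,0,-2,0,0,-1],[0,0,0,-2,0,0,-1]]'
python3 -m crank '[[0,0,0,-2,0,0,-1],[0,0,0,-2,0,0,-1],[0,0,0,-2,0,0,-1],[0,0,0,-2,0,0,-1],[0,0,0,-2,0,0,-1],[0,0,0,-1,0,0,-1],[0,0,0,0,0,0,-1],[0,0,0,0,0,0,-1],[0,0,0,0,0,0,-1],[0,0,0,0,0,0,-1]]'
python3 - <<'E'
from h import *
np.set_printoptions(precision=1,suppress=True)
print(r.sense()['contact_force'])
sc=cams.grab_frame('scene');save(sc,'m1',180,80,420,320,2.5)
t=cams.grab_frame('top');save(t,'m2',170,100,470,310,2.6)
R2=Rrest()
print([((proj(cam('scene'),RO[k]-42*R2[:,1])-[180,80])*2.5) for k in range(4)])
a=(sc[190:235,310:360].max(2)<45).astype(np.uint8);n,l,st,ce=cv2.connectedComponentsWithStats(a);print(ce[1:]+[310,190],st[1:,4])
E
```

```text
clock: 64.65
eef_pos: [649.2, -8.2, 87.0]
tcp_rot: [-1.565, 0.0, -1.654]
contact_force: [-3.6, -0.6, 8.1]
opening: 0.002
clock: 65.48
eef_pos: [655.0, 59.9, 226.4]
tcp_rot: [-1.563, -0.0, -1.659]
contact_force: [0.4, 0.3, -0.6]
opening: 0.0
clock: 66.32
eef_pos: [665.9, 176.6, 230.4]
tcp_rot: [-1.557, 0.001, -1.656]
contact_force: [0.4, 0.3, 0.1]
opening: 0.004
[0.4 0.3 0.1]
[array([275.5, 240.4]), array([219.7, 180.6]), array([167.6, 125.1]), array([118.6,  73.5])]
[[311.  230.8]
 [313.  233. ]] [4 1]
```

View pics/m1.png

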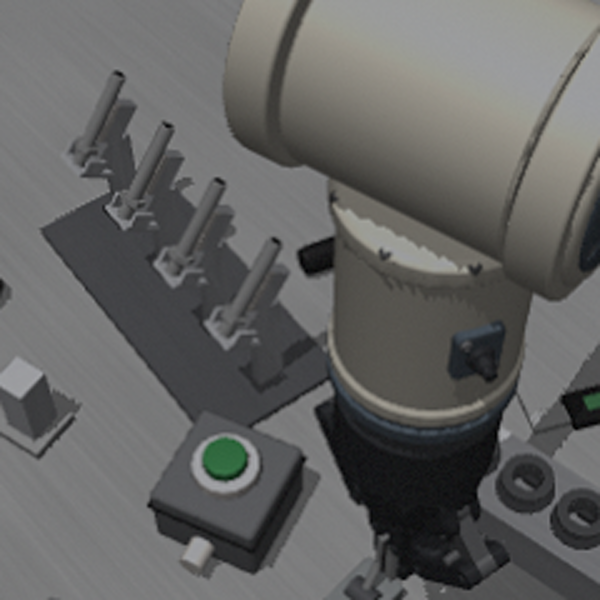

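View pics/m2.png

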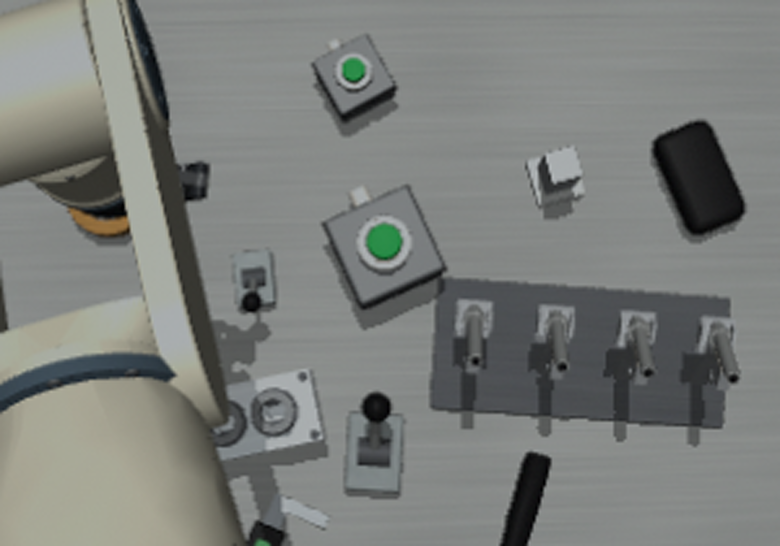

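Run:
```python
from h import *
T=cam('top');t=cv2.imread('pics/m2.png')
m=(t[370:425,350:405].max(2)<50).astype(np.uint8);n,l,st,ce=cv2.connectedComponentsWithStats(m);print(ce[1:]+[350,370],st[1:,4])
q=(ce[1]+[350,370])/2.6+[170,100]
a=onz(T,312.1,289.8,92);b=onz(T,*q,93);print(a,b,np.linalg.norm((b-a)[:2]))
s=r.sense();print(s['clock'],s['qvel'].round(3),s['contact_force'])
```

```text
[[376.10567823 407.82649842]] [634]
[430.53326499   7.40438176  92.        ] [5.03066934e+02 4.79238666e-01 9.30000000e+01] 72.8635080621845
66.4167 [ 0.004 -0.    -0.002  0.003  0.002  0.003] [ 0.50282565  0.49448116 -0.25867891]
```

```bash
python3 -c "
from rig import order
print(order.sign_off())"
```

```text
the job is handed in; nothing more can be done
None
```

I finished every step and handed the job in at about 66 s of robot time; no verdict came back.

**What I did**
- **Lever:** I pushed the middle-sized test-air lever over to off before touching any tube.
- **Tubes:** I drew all four tubes present straight up, with each collet ring held at its stop. The port farthest to the left was empty. Each tube lies bead end down on its own rest, so all four rests are filled.
- **Button:** The button box had been knocked about 2 cm aside during the run. I found it again in the pictures, pressed the larger box's green button and let it come up.

**What the last checks showed**
- **Tubes on the rests:** Each tube's upper end was within about 2 pixels of where a properly laid tube should be. The pictures after the button press show all four still in place.
- **Lever travel:** I measured 73–75 mm of the 77 mm, about 0.95 rad. That is past the 0.85 rad needed, but I could not show that it is hard against its stop.
- **Button:** The fingertips reached 76 mm above the bench at 8–10 N and stopped moving, so the button was down its full 6 mm. In the last picture the button looks up and the box level; I did not measure either.
- **Robot:** The arm was clear of everything and the wrist force was near zero.
- **Other things on the bench:** I saw no sign that the robot had moved any of them, but I did not measure them. In the last overhead picture the arm covers the bottle and most of the tape roll.

My height estimates for the button from the two fixed cameras differed by about 6 mm, so I used the stated 82 mm height.

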